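# Eject a bush into the polishing pot and stir it in

### The job

Push the mould's spring ejector fully in so that the steel bush drops into the pot of polishing beads, and let the slide spring back. Then take the wooden stick from its sloping rest, feel with its foot for the pot's floor without pressing hard, and stir along the floor until all the beads, or all but one, have clearly left the places where they lay. Keep the bush and all beads in the pot, lay the stick back home in its rest, and leave the brush, hammer and jar alone.

Things in the scene. Friction and masses are not known exactly. Their poses are not given: they have to be found in the camera images.
- pot: open aluminium pot fixed on a base plate; 140 mm outer, 132 mm inner diameter, 75 mm tall. Origin: centre of its underside, 10 mm above the bench; inner floor 6 mm, rim 75 mm above the origin. Its y axis points to the mould beside it, whose steel lip reaches 10 mm in over the pot's mouth, 10 mm above the rim; the mould rises to 141 mm above the bench
- ejector_pad (a point): middle of the outer face of the black push plate of the mould's spring ejector (plate 46 mm wide, 46 mm tall, 10 mm thick, upright, on a rod with a spring). The point lies 218 mm from the pot's axis along the pot's +y, about 111 mm above the bench. Push it towards the pot, along the pot's -y
- ejector (a joint): travel of the ejector slide in m: 0 out (rest), 0.052 pushed fully in. Its spring takes about 4 N at the start and 10 N at the end and brings the slide back when let go
- bush: small flanged steel bush, 24 mm tall, 24 mm diameter with a 30 mm flange at its foot, held under two lips in the mould's channel beside the pot. Origin: centre of the flange's underside. Pushing the ejector fully in shoves it out over the lip and into the pot
- stick: wooden stirring stick, 210 mm long; handle 18 by 18 mm square, foot (the first 55 mm) round, 18 mm in diameter. Origin: centre of the foot's end face; its z axis runs along the stick to the handle's end. It lies in the rest sloping at 45 degrees, handle up and towards the robot, foot down and away; 127 mm from the foot up lie in the trough, the upper part is free on all sides
- rest: fixed sloping rest for the stick: a 32 mm wide aluminium trough, side walls 5 mm thick that end level with the stick's upper face, with an end stop at its lower end, on a 200 by 90 mm base plate. Origin: centre of the base plate's underside; x points (level) from the handle's side to the foot's side. The trough descends at 45 degrees along +x
- rest_seat (a point): where the foot's end centre (the stick's origin) lies when the stick is home against the end stop of the rest: 60 mm along the rest's x, 30 mm above the bench
- brush: bystander: paint brush lying on the bench
- hammer: bystander: hammer lying on the bench
- jar: bystander: amber jar, 56 mm diameter, 75 mm tall
- bead0: white ceramic polishing bead, a stubby cylinder 24 mm in diameter and 22 mm tall, at first standing on the pot's floor. Origin: its centre
- bead1: white ceramic polishing bead, a stubby cylinder 24 mm in diameter and 22 mm tall, at first standing on the pot's floor. Origin: its centre
- bead2: white ceramic polishing bead, a stubby cylinder 24 mm in diameter and 22 mm tall, at first standing on the pot's floor. Origin: its centre
- bead3: white ceramic polishing bead, a stubby cylinder 24 mm in diameter and 22 mm tall, at first standing on the pot's floor. Origin: its centre
- bead4: white ceramic polishing bead, a stubby cylinder 24 mm in diameter and 22 mm tall, at first standing on the pot's floor. Origin: its centre
- bead5: white ceramic polishing bead, a stubby cylinder 24 mm in diameter and 22 mm tall, at first standing on the pot's floor. Origin: its centre
- bead6: white ceramic polishing bead, a stubby cylinder 24 mm in diameter and 22 mm tall, at first standing on the pot's floor. Origin: its centre
- bead7: white ceramic polishing bead, a stubby cylinder 24 mm in diameter and 22 mm tall, at first standing on the pot's floor. Origin: its centre
There are look-alikes about, which are no part of the job. There is more than one size of the stick; the one meant has the size given above.

How it is judged:
By the outcome, as a careful person would: the job done as asked, in the order asked, and still so for the second after the job is handed in, with the robot touching nothing.
It also fails if it takes over 72 s, if anything falls off the work surface, if the arm or the gripper's body presses on something with over 40 N, if the wrist force passes 120 N, or if a joint passes its speed limit or range.

### The arm

A 6-joint arm with a two-finger parallel gripper is mounted at the origin on the work surface. World frame = base frame: x ahead of the robot, y to its left, z up, the work surface at z = 0. Lengths are in mm, angles in rad, forces in N, time in s.
With the tool pointing down it reaches from about 275 to 850 mm from the base axis. Payload 19 kg.
Tool frame: the origin (TCP) lies midway between the tips of the shut fingers; the grasp point (between the pads) lies arm.tcp_to_grasp behind it (arm.tcp_to_grasp is the distance from the TCP to the grasp point, in mm); z points along the fingers, y is the line along which they close (so a half turn about z gives the same grasp; the last joint's range is limited). The gripper opens to 85 mm and grips with 20 to 120 N. Pads are 22 mm wide; open, the fingers measure 114 mm over their backs; the gripper's body (76 mm by 85 mm) begins 54 mm behind the grasp point. The pads swing forward as they close: fully open they stand 13 mm farther back than shut.
Start: joints at [1.026, 0.15, 1.437, -0, 1.554, -0.134], TCP at [229.623, 527.128, 231.267] pointing down, gripper open.
Joint ranges: [-2.8, 2.8], [-0.68, 2.1], [0.12, 2.68], [-1.39, 4.53], [0.16, 2.79], [-2.81, 2.81]. Speed limits (rad/s): [1.89, 1.89, 2.22, 3.01, 3.01, 3.01].

### API

Orientations are given as a unit quaternion [w, x, y, z].
In Python, from station import arm, imaging gives the robot as it stands.
- The arm moves only by the tool servo_tool, never from a script. Its argument "rows" is a list of rows, each an object with "dr": the turn, a rotation vector about the tool's x, y, z in rad, a list of three; "offset": the shift along the tool's x, y, z in cm, a list of three; "gripper": the closure, from -1 (fully open) to 1 (shut). A call has 1 to 20 rows; each row is the pose to reach, as a shift and turn from the pose commanded when the call began, along the tool's axes at that moment; what a row does not reach only later rows make up. A row lasts 1/10 s, in which the tool goes at most 50 mm and 8.59 degrees, less where a joint would pass 70% of its speed; a pose out of reach is approached as far as the arm can. A call with a gripper value outside its range is refused whole. The fingers move at their own pace and stop on an object; "force" is the grip in N (left out, the last holds). Time passes only in rows, so rows that repeat a pose let the fingers close. It gives the time, the measured TCP pose, the force, the opening and the grip force at its end, in the units of the state.
- arm.get_state(): the state, without advancing time (a new reading comes with each control period).
- imaging.camera(name): name is "scene" or "side" or "wrist"; returns a dict with "img" (420x560x3 uint8, blue, green, red), "intrinsics" (3x3 intrinsics, pixels), "camera_from_world" (4x4, takes a point from world to camera coordinates); the wrist camera has in their place "mount" (4x4, takes a point from camera to tool coordinates, whose origin is the TCP and whose axes are the flange's). Camera axes: x right, y up, looking along -z (the intrinsics and any distortion apply to the point x, -y, -z); pixel columns grow to the right and rows downward; lengths in mm; the calibration is good to about 2 mm. A picture is of the moment at which its call begins: read the wrist's pose just before it. There is no depth.
- arm.close_job(): hands the job in; it is judged then, once.
Trained networks look in the newest picture that a camera, given by its name, has taken for a name from the list of things; names that differ only in an ending like _2 or _b are one class to them, and where a whole thing is asked for, a point or a joint stands for the part that bears it (a point fixed in the world has none). Each returns a list of dicts, best first, with "p" (0 to 1); they miss things now and then, are a little off and sometimes report something else, mostly with a low value. They report only what shows in the picture. A call takes as long as a camera call. They do not tell look-alikes from the thing itself.
- imaging.outline_of(camera, label): "region" (420x560 bool, what is visible of it).
- imaging.pinpoint(camera, label): "point" ([x, y, z] in mm, in world coordinates, good to about 4 mm: a listed point, or the origin of a listed thing).
The state is a dict: "time": time; "q": joint angles; "qvel": joint speeds; "tau": joint torques, N m; "tcp_pos": TCP position; "eef_rot": TCP orientation; "force": force on the tool from outside, world axes, zero at the start; "torque": the same for the moment, N m; "opening": finger opening in mm; "gripper_force": force on a finger pad.
Only numpy, scipy, OpenCV 4.12 (cv2) and the standard library are available. Lean on these libraries where they do the work, as an engineer would, in place of code of your own. Each camera call takes 0.05 s, during which the arm holds its last target. There are 200 camera calls.

## Working session

There is one attempt and no reset: what is moved stays moved. The work goes in short steps, Python scripts to look and compute and a tool call to move; the robot and the scene stay as the last step left them, time stands still between calls to the robot, and variables do not carry over. Pictures are saved under pics/ and viewed, at most 10 in all, crops included, and the job is handed in when it is done.

Besides the shell and the picture viewer there is one more tool, called as name(argument=value, ...) on one line, values as JSON. servo_tool: Moves the arm, as the interface text tells. Its arguments: {"type":"object","properties":{"rows":{"type":"array","items":{"type":"object","properties":{"dr":{"type":"array","items":{"type":"number"}},"offset":{"type":"array","items":{"type":"number"}},"gripper":{"type":"number"}}}},"force":{"type":"number"}},"required":["rows"]}

```bash
mkdir -p pics; ls; cat > h.py <<'E'
import numpy as np, cv2
from station import arm, imaging
from scipy.spatial.transform import Rotation as R
def pose():
    s=arm.get_state(); q=s['eef_rot']; return np.array(s['tcp_pos']), R.from_quat([q[1],q[2],q[3],q[0]]), s
def proj(c,P):
    P=np.atleast_2d(P); M=c['camera_from_world']; p=P@M[:3,:3].T+M[:3,3]
    p=p*[1,-1,-1]; u=p@np.array(c['intrinsics']).T; return u[:,:2]/u[:,2:]
def ray(c,uv):
    M=np.array(c['camera_from_world']); K=np.array(c['intrinsics'])
    d=np.linalg.inv(K)@[uv[0],uv[1],1]; d=M[:3,:3].T@(d*[1,-1,-1]); o=-M[:3,:3].T@M[:3,3]; return o,d/np.linalg.norm(d)
def onz(c,uv,z):
    o,d=ray(c,uv); return o+d*(z-o[2])/d[2]
def tri(rs):
    A=sum(np.eye(3)-np.outer(d,d) for o,d in rs); b=sum((np.eye(3)-np.outer(d,d))@o for o,d in rs); return np.linalg.solve(A,b)
def cam(n):
    c=imaging.camera(n)
    if 'mount' in c:
        pass
    return c
E
python3 - <<'E'
from h import *
np.set_printoptions(precision=1,suppress=True)
ims=[]
for n in ['scene','side']:
    c=imaging.camera(n); im=c['img'].copy()
    print(n,[k for k in c],np.array(c['intrinsics']).tolist(), 'cam at',ray(c,(280,210)))
    for l in ['pot','ejector_pad','bush','stick','rest','rest_seat','brush','hammer','jar']+['bead0']:
        for r in imaging.pinpoint(n,l)[:10]:
            uv=proj(c,r['point'])[0]; print(n,l,round(r['p'],2),np.array(r['point']),uv)
            cv2.circle(im,tuple(int(v) for v in uv),2,(0,0,255),-1); cv2.putText(im,l[:6],tuple(int(v) for v in uv+2),0,.35,(255,0,255),1)
    cv2.imwrite(f'pics/{n}0.png',cv2.resize(im,(800,600)))
print(arm.tcp_to_grasp, arm.get_state()['time'])
E
```

```text
pics
scene ['img', 'intrinsics', 'camera_from_world'] [[417.82663515413543, 0.0, 288.31962209290674], [0.0, 417.82663515413543, 207.43319983252658], [0.0, 0.0, 1.0]] cam at (array([1236.9, -426.4,  814.3]), array([-0.6,  0.3, -0.7]))
scene pot 0.63 [554.7  17.6  10.5] [304.6 213.8]
scene ejector_pad 0.76 [484.7 225.5 111.3] [356.6 149.5]
scene ejector_pad 0.4 [538.   14.3  25.9] [300.7 206.4]
scene bush 0.61 [524.  108.5  92.4] [329.1 174.5]
scene bush 0.23 [ 630.4 -276.8   31. ] [212.8 269.1]
scene stick 0.69 [ 632.9 -277.7   29.9] [212.9 270.3]
scene stick 0.61 [ 554.9 -476.     6.9] [121.  284.8]
scene stick 0.58 [ 630.9 -277.3   27.5] [212.8 270.2]
scene rest 0.72 [ 575.1 -261.8    4. ] [211.4 257.8]
scene rest 0.62 [524.4 110.6  96.5] [329.9 173.2]
scene rest_seat 0.63 [ 632.9 -277.1   32.1] [213.  269.6]
scene rest_seat 0.32 [482.4 227.7 112.3] [356.8 148.6]
scene brush 0.61 [ 732.3 -169.6   -0.8] [273.7 291.2]
scene brush 0.4 [482.2 226.1 108. ] [356.1 149.9]
scene brush 0.31 [ 630.9 -278.5   29.8] [212.2 269.8]
scene hammer 0.92 [456.8 369.6  -1.7] [383.6 161.5]
scene jar 0.7
[... 1014 characters left out ...]
.7] [319.3 296. ]
side rest 0.83 [ 574.6 -266.1   -3.2] [321.1 296.6]
side rest_seat 0.59 [ 629.1 -279.6   26.4] [343.5 282.3]
side brush 0.73 [ 734.9 -173.1    0.6] [348.6 246.7]
side brush 0.49 [551.5  20.8  12.2] [251.3 228.2]
side hammer 0.9 [454.2 371.6   0.8] [167.7 180. ]
side hammer 0.4 [ 572.1 -266.1    0.8] [320.4 296. ]
side hammer 0.16 [521.1 110.2  94.8] [223.4 191.4]
side jar 0.9 [783.8  97.9   0.9] [304.3 188.5]
side jar 0.66 [522.4  54.5  26.4] [235.6 221.5]
side bead0 0.56 [520.4  51.8  22.8] [235.5 223.3]
side bead0 0.56 [574.3  23.8  28.9] [257.6 220. ]
side bead0 0.53 [600.1  41.7  30.1] [262.2 212.7]
side bead0 0.4 [562.6  65.7  29.9] [246.2 213. ]
18.700000000000003 1.1
```

View pictures.

View pics/scene0.png

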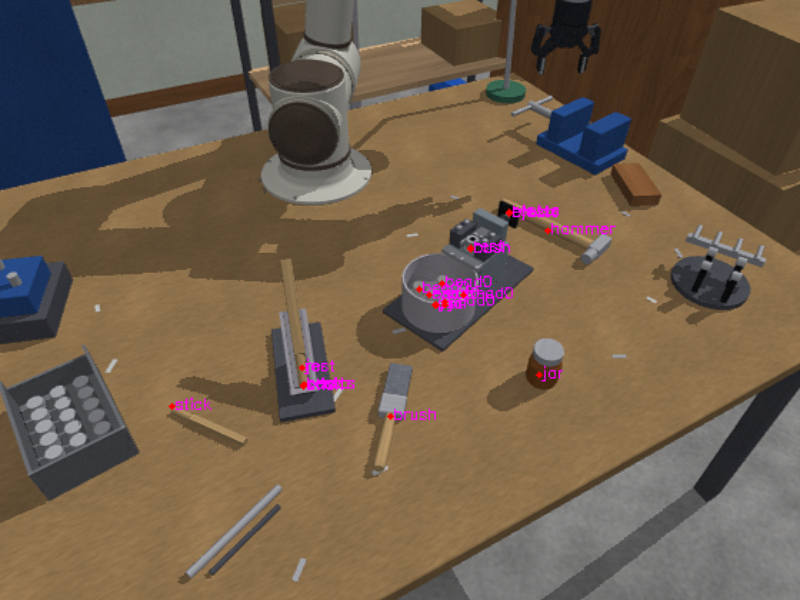

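View pics/side0.png

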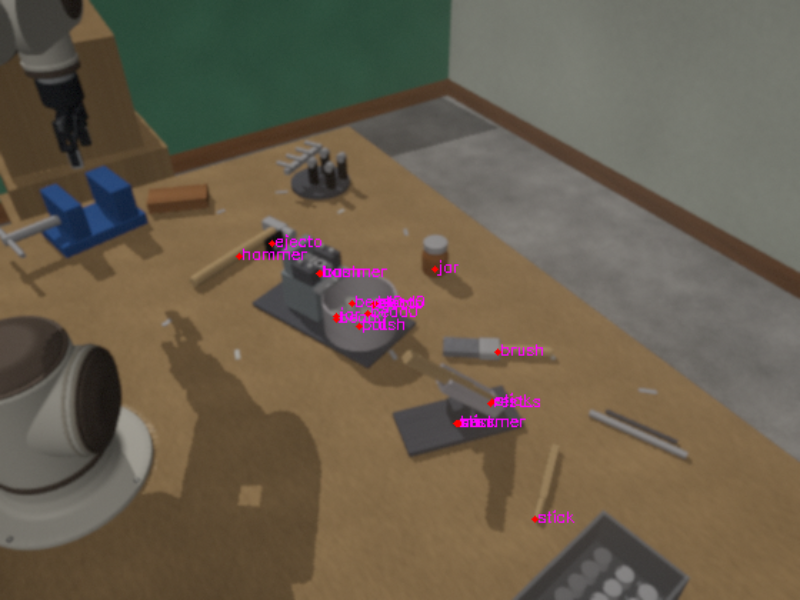

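```bash
python3 - <<'E'
from h import *
np.set_printoptions(precision=2,suppress=True)
pl=[];C={};tops=[]
seat=np.array([631,-278.5,30])
crops=[]
for n in ['scene','side']:
    c=imaging.camera(n); C[n]=c
    best=None
    for r in imaging.outline_of(n,'stick'):
        m=r['region']; ys,xs=np.nonzero(m); print(n,round(r['p'],2),m.sum(),xs.min(),xs.max(),ys.min(),ys.max())
        est=proj(c,[487,-240,178])[0]
        if np.min(np.hypot(xs-est[0],ys-est[1]))<12 and best is None: best=m
    P=np.argwhere(best)[:,::-1].astype(float)
    est=proj(c,[487,-240,178])[0]; ft=proj(c,seat)[0]; ax=(ft-est)/np.linalg.norm(ft-est)
    t=(P-est)@ax; print(n,'t range',t.min(),t.max(), 'len est',np.linalg.norm(ft-est))
    lo=t.min(); F=P[(t>lo+1)&(t<lo+0.35*np.linalg.norm(ft-est))]
    vx,vy,x0,y0=cv2.fitLine(F.astype(np.float32),cv2.DIST_L2,0,.01,.01).ravel()
    a=np.array([x0,y0]); v=np.array([vx,vy]); v*=np.sign(v@ax)
    s=(P-a)@v; end=a+v*(s.min()); tops.append((c,end)); print(n,'end px',end,v)
    o,d1=ray(c,a-20*v); _,d2=ray(c,a+20*v); nn=np.cross(d1,d2); nn/=np.linalg.norm(nn); pl.append((nn,nn@o))
    im=c['img']; x,y=int(est[0]),int(est[1])
    cr=im[max(0,y-20):y+130, max(0,x-70):x+130][:150,:200]; crops.append(cv2.resize(cr,(400,300),interpolation=cv2.INTER_CUBIC))
d=np.cross(pl[0][0],pl[1][0]); d/=np.linalg.norm(d); d*=np.sign(d[2])
p=np.linalg.lstsq(np.array([pl[0][0],pl[1][0],d]),np.array([pl[0][1],pl[1][1],d@[520,-250,145]]),rcond=None)[0]
print('axis pt',p,'dir',d,'yaw deg',np.degrees(np.arctan2(-d[1],-d[0])),'elev',np.degrees(np.arcsin(d[2])))
print('tri end',tri([ray(c,e) for c,e in tops]))
print('at z=30',p+d*(30-p[2])/d[2],' at z=178.5',p+d*(178.5-p[2])/d[2])
cv2.imwrite('pics/crop1.png',np.hstack(crops))
P,Rt,s=pose(); print(P,Rt.as_matrix(),s['time'],s['force'])
print('pad dir', [round(float(x),3) for x in (np.array([482.3,224.8])-[553.8,19.5])/217.4])
E
```

```text
scene 0.84 704 196 216 182 271
scene 0.67 323 121 172 286 311
scene t range 0.8132350196645746 90.90762969265931 len est 89.92728409501011
scene end px [199.55 181.61] [0.15 0.99]
side 0.74 545 282 346 245 280
side t range -2.645008009968702 68.00532582368238 len est 66.97721253923407
side end px [282.49 248.1 ] [0.88 0.48]
axis pt [ 520.68 -246.41  144.72] dir [-0.67  0.18  0.72] yaw deg -15.296796915746047 elev 46.11639380906025
tri end [ 487.83 -235.43  177.8 ]
at z=30 [ 627.1  -275.52   30.  ]  at z=178.5 [ 489.34 -237.84  178.5 ]
[229.62 527.12 231.26] [[-0.92  0.4  -0.  ]
 [ 0.4   0.92 -0.  ]
 [-0.   -0.   -1.  ]] 1.3 [0.3  0.43 0.11]
pad dir [-0.329, 0.944]
```

View pics/crop1.png

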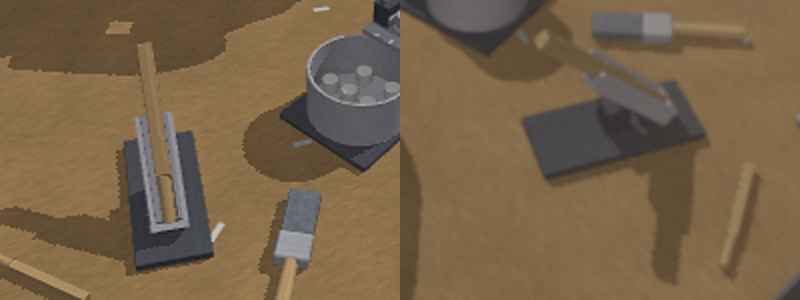

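```bash
cat >> h.py <<'E'
U=np.array([-0.329,0.944,0]); V=np.array([0.944,0.329,0]); POT=np.array([553.8,19.5,10.])
PAD=np.array([482.3,224.8,111])
def goal(pos,Rm,P=None,Rt=None):
    if P is None: P,Rt,_=pose()
    off=Rt.inv().apply(np.array(pos)-P)/10; dr=(Rt.inv()*R.from_matrix(Rm)).as_rotvec()
    return off.round(2).tolist(), dr.round(3).tolist()
def frame(x,z):
    x=np.array(x,float);z=np.array(z,float);z/=np.linalg.norm(z);x-=z*(x@z);x/=np.linalg.norm(x);return np.column_stack([x,np.cross(z,x),z])
E
python3 - <<'E'
from h import *
print(goal(PAD+40*U+[0,0,120],frame(U,[0,0,-1])))
E
```

```text
([-32.52, -14.69, 0.03], [-0.0, 0.0, 0.825])
```

servo_tool(rows=[{"offset": [-32.5, -14.7, 0], "dr": [0, 0, 0.825], "gripper": 1}, {"offset": [-32.5, -14.7, 0], "dr": [0, 0, 0.825], "gripper": 1}, {"offset": [-32.5, -14.7, 0], "dr": [0, 0, 0.825], "gripper": 1}, {"offset": [-32.5, -14.7, 0], "dr": [0, 0, 0.825], "gripper": 1}, {"offset": [-32.5, -14.7, 0], "dr": [0, 0, 0.825], "gripper": 1}, {"offset": [-32.5, -14.7, 0], "dr": [0, 0, 0.825], "gripper": 1}, {"offset": [-32.5, -14.7, 0], "dr": [0, 0, 0.825], "gripper": 1}, {"offset": [-32.5, -14.7, 0], "dr": [0, 0, 0.825], "gripper": 1}, {"offset": [-32.5, -14.7, 0], "dr": [0, 0, 0.825], "gripper": 1}, {"offset": [-32.5, -14.7, 0], "dr": [0, 0, 0.825], "gripper": 1}, {"offset": [-32.5, -14.7, 5], "dr": [0, 0, 0.825], "gripper": 1}, {"offset": [-32.5, -14.7, 9], "dr": [0, 0, 0.825], "gripper": 1}, {"offset": [-32.5, -14.7, 13.6], "dr": [0, 0, 0.825], "gripper": 1}, {"offset": [-32.5, -14.7, 13.6], "dr": [0, 0, 0.825], "gripper": 1}, {"offset": [-32.5, -14.7, 13.6], "dr": [0, 0, 0.825], "gripper": 1}])

```text
time: 2.8
tcp_pos: [468.5, 263.6, 96.4]
eef_rot: [-0.0, 0.579, 0.816, -0.0]
force: [0.3, -0.8, 1.1]
opening: 0.2
gripper_force: 0.0
```

servo_tool(rows=[{"offset": [-2, 0, 0], "dr": [0, 0, 0], "gripper": 1}, {"offset": [-3, 0, 0], "dr": [0, 0, 0], "gripper": 1}, {"offset": [-3.8, 0, 0], "dr": [0, 0, 0], "gripper": 1}, {"offset": [-4.6, 0, 0], "dr": [0, 0, 0], "gripper": 1}, {"offset": [-5.4, 0, 0], "dr": [0, 0, 0], "gripper": 1}, {"offset": [-6.2, 0, 0], "dr": [0, 0, 0], "gripper": 1}, {"offset": [-7.0, 0, 0], "dr": [0, 0, 0], "gripper": 1}, {"offset": [-7.0, 0, 0], "dr": [0, 0, 0], "gripper": 1}])

```text
time: 3.6
tcp_pos: [493.1, 196.8, 97.2]
eef_rot: [0.001, 0.58, 0.815, 0.002]
force: [1.5, 8.4, 4.1]
opening: -0.2
gripper_force: 3.8
```

servo_tool(rows=[{"offset": [-0.4, 0, 0], "dr": [0, 0, 0], "gripper": 1}, {"offset": [-0.7, 0, 0], "dr": [0, 0, 0], "gripper": 1}, {"offset": [-0.9, 0, 0], "dr": [0, 0, 0], "gripper": 1}, {"offset": [-1.0, 0, 0], "dr": [0, 0, 0], "gripper": 1}, {"offset": [-1.0, 0, 0], "dr": [0, 0, 0], "gripper": 1}])

```text
time: 4.1
tcp_pos: [496.1, 188.4, 97.2]
eef_rot: [0.0, 0.579, 0.815, 0.002]
force: [1.4, 12.9, 3.2]
opening: -0.1
gripper_force: 5.9
```

servo_tool(rows=[{"offset": [-0.15, 0, 0], "dr": [0, 0, 0], "gripper": 1}, {"offset": [-0.3, 0, 0], "dr": [0, 0, 0], "gripper": 1}, {"offset": [-0.4, 0, 0], "dr": [0, 0, 0], "gripper": 1}, {"offset": [-0.4, 0, 0], "dr": [0, 0, 0], "gripper": 1}])

```text
time: 4.5
tcp_pos: [496.2, 188.1, 97.3]
eef_rot: [-0.002, 0.579, 0.815, 0.004]
force: [-10.4, 47.7, 6.3]
opening: 0.2
gripper_force: 24.1
```

servo_tool(rows=[{"offset": [0.5, 0, 0], "dr": [0, 0, 0], "gripper": 1}, {"offset": [2, 0, 0], "dr": [0, 0, 0], "gripper": 1}, {"offset": [4, 0, 0], "dr": [0, 0, 0], "gripper": 1}, {"offset": [6, 0, 0], "dr": [0, 0, 0], "gripper": 1}, {"offset": [9, 0, 0], "dr": [0, 0, 0], "gripper": 1}, {"offset": [9, 0, -5], "dr": [0, 0, 0], "gripper": 1}, {"offset": [9, 0, -10], "dr": [0, 0, 0], "gripper": 1}, {"offset": [9, 0, -14], "dr": [0, 0, 0], "gripper": 0}])

```text
time: 5.3
tcp_pos: [466.9, 268.6, 239.5]
eef_rot: [0.001, 0.579, 0.815, 0.001]
force: [0.2, 0.3, -0.4]
opening: 13.1
gripper_force: 0.0
```

```bash
python3 - <<'E'
from h import *
np.set_printoptions(precision=2,suppress=True)
P,Rt,s=pose(); c=imaging.camera('wrist'); print(np.array(c['mount']),np.array(c['intrinsics']).tolist(),P)
s=imaging.camera('scene'); d=imaging.camera('side')
def crop(c):
    u=proj(c,[530,85,70])[0].astype(int); return cv2.resize(c['img'][u[1]-56:u[1]+56,u[0]-75:u[0]+75],(400,300),interpolation=cv2.INTER_CUBIC)
cv2.imwrite('pics/push.png',np.hstack([crop(s),crop(d)]))
E
```

```text
[[  -0.      0.95    0.31   80.62]
 [   1.      0.     -0.      0.27]
 [  -0.      0.31   -0.95 -142.24]
 [   0.      0.      0.      1.  ]] [[335.2937583953519, 0.0, 276.435843241809], [0.0, 335.2937583953519, 205.44595308087943], [0.0, 0.0, 1.0]] [466.86 268.55 239.5 ]
```

View pics/push.png

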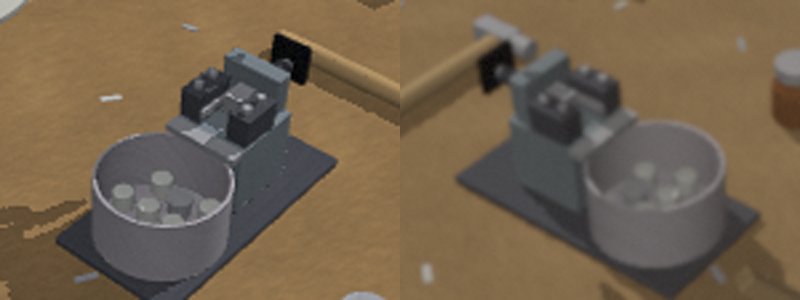

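```bash
python3 - <<'E'
from h import *
P,Rt,s=pose(); print(s['q'],s['time'])
y=np.radians(-15.2); f=np.array([np.cos(y),np.sin(y),0])
t=POT+[0,0,220]
print('fwd',goal(t,frame(f,[0,0,-1]))); print('back',goal(t,frame(-f,[0,0,-1])))
E
```

```text
[ 3.78588943e-01  6.95297174e-02  1.51069720e+00 -1.04699364e-04
  1.55522953e+00  4.36099372e-02] 5.45
fwd ([-26.36, -0.08, 0.93], [0.003, -0.007, 2.171])
back ([-26.36, -0.08, 0.93], [0.006, 0.003, -0.971])
```

servo_tool(rows=[{"offset": [-26.4, 0, 0.9], "dr": [0, 0, 2.171], "gripper": 0}, {"offset": [-26.4, 0, 0.9], "dr": [0, 0, 2.171], "gripper": 0}, {"offset": [-26.4, 0, 0.9], "dr": [0, 0, 2.171], "gripper": 0}, {"offset": [-26.4, 0, 0.9], "dr": [0, 0, 2.171], "gripper": 0}, {"offset": [-26.4, 0, 0.9], "dr": [0, 0, 2.171], "gripper": 0}, {"offset": [-26.4, 0, 0.9], "dr": [0, 0, 2.171], "gripper": 0}, {"offset": [-26.4, 0, 0.9], "dr": [0, 0, 2.171], "gripper": 0}, {"offset": [-26.4, 0, 0.9], "dr": [0, 0, 2.171], "gripper": 0}, {"offset": [-26.4, 0, 0.9], "dr": [0, 0, 2.171], "gripper": 0}, {"offset": [-26.4, 0, 0.9], "dr": [0, 0, 2.171], "gripper": 0}, {"offset": [-26.4, 0, 0.9], "dr": [0, 0, 2.171], "gripper": 0}, {"offset": [-26.4, 0, 0.9], "dr": [0, 0, 2.171], "gripper": 0}, {"offset": [-26.4, 0, 0.9], "dr": [0, 0, 2.171], "gripper": 0}, {"offset": [-26.4, 0, 0.9], "dr": [0, 0, 2.171], "gripper": 0}, {"offset": [-26.4, 0, 0.9], "dr": [0, 0, 2.171], "gripper": 0}, {"offset": [-26.4, 0, 0.9], "dr": [0, 0, 2.171], "gripper": 0}, {"offset": [-26.4, 0, 0.9], "dr": [0, 0, 2.171], "gripper": 0}])

```text
time: 7.15
tcp_pos: [553.6, 18.9, 226.2]
eef_rot: [0.0, 0.991, -0.131, -0.0]
force: [0.2, 0.2, -0.2]
opening: 42.2
gripper_force: 0.0
```

```bash
cat >> h.py <<'E'
def wcam():
    P,Rt,s=pose(); c=imaging.camera('wrist'); T=np.eye(4); T[:3,:3]=Rt.as_matrix(); T[:3,3]=P
    c['camera_from_world']=np.linalg.inv(T@np.array(c['mount'])); return c
E
python3 - <<'E'
from h import *
np.set_printoptions(precision=1,suppress=True)
c=wcam(); im=c['img'].copy()
np.save('v0.npy',im)
for l in ['pot','bush','bead0']:
    for r in imaging.pinpoint('wrist',l):
        p=np.array(r['point']); uv=proj(c,p)[0]; d=p-POT
        print(l,round(r['p'],2),p,'pot xy',np.array([d@V,d@U]),uv)
        cv2.circle(im,tuple(int(v) for v in uv),3,(0,0,255),-1)
# drawn rim and inner floor circles
for z,r,col in [(85,70,(0,255,0)),(16,66,(255,0,0))]:
    a=np.linspace(0,6.28,90); q=np.c_[POT[0]+r*np.cos(a),POT[1]+r*np.sin(a),0*a+z]
    cv2.polylines(im,[proj(c,q).astype(int)],True,col,1)
cv2.imwrite('pics/w1.png',im); print(pose()[0],pose()[2]['time'])
E
```

```text
pot 0.76 [555.3  20.    9.1] pot xy [ 1.6 -0. ] [275.9 171.1]
bush 0.64 [547.5  48.1  37.2] pot xy [ 3.5 29.1] [251.4 191.2]
bead0 0.91 [601.7  38.3  28.6] pot xy [51.4  2. ] [246.1 135.9]
bead0 0.88 [573.7  22.2  27. ] pot xy [19.7 -4. ] [269.2 158.3]
bead0 0.86 [512.7  50.3  28.9] pot xy [-28.7  42.6] [259.1 219.5]
bead0 0.66 [508.2   6.   27.6] pot xy [-47.5   2.3] [299.9 212.9]
bead0 0.59 [539.3  21.2  24.5] pot xy [-13.1   6.4] [278.8 188.8]
bead0 0.58 [590.3 -11.4  32.2] pot xy [ 24.3 -41.2] [297.4 134.3]
bead0 0.55 [570.6  71.6  23.4] pot xy [33.  43.7] [224.6 172.7]
[553.7  18.9 226.3] 7.35
```

View pics/w1.png

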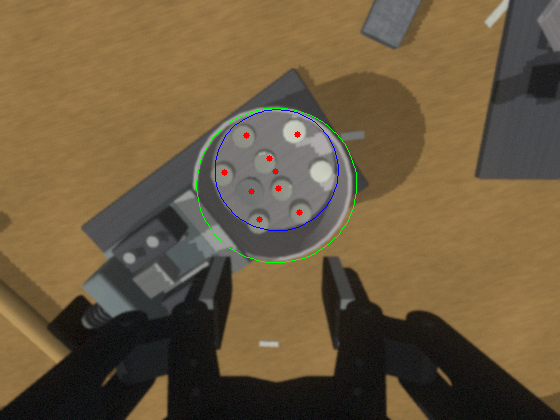

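```bash
cat >> h.py <<'E'
yw=np.radians(-15.2); f=np.array([np.cos(yw),np.sin(yw),0]); ex=np.array([0,0,1.])
ZS=(f-ex)/2**.5; RG=frame(f+ex,ZS); E=np.array([488.5,-238,178.5])
E
python3 - <<'E'
from h import *
print(goal(E-61*ZS,RG), RG.round(2).tolist())
c=None
M=np.load('v0.npy')
E
```

```text
([-3.9, 26.5, 0.47], [-0.0, 0.786, 0.001]) [[0.68, -0.26, 0.68], [-0.19, -0.97, -0.19], [0.71, 0.0, -0.71]]
```

servo_tool(rows=[{"offset": [-1.5, 5, 0], "dr": [0, 0.1, 0], "gripper": -0.2}, {"offset": [-3.9, 10, 0], "dr": [0, 0.25, 0], "gripper": -0.2}, {"offset": [-3.9, 15, 0], "dr": [0, 0.4, 0], "gripper": -0.2}, {"offset": [-3.9, 20, 0.47], "dr": [0, 0.55, 0], "gripper": -0.2}, {"offset": [-3.9, 25, 0.47], "dr": [0, 0.7, 0], "gripper": -0.2}, {"offset": [-3.9, 26.5, 0.47], "dr": [0, 0.786, 0], "gripper": -0.2}, {"offset": [-3.9, 26.5, 0.47], "dr": [0, 0.786, 0], "gripper": -0.2}, {"offset": [-3.9, 26.5, 0.47], "dr": [0, 0.786, 0], "gripper": -0.2}, {"offset": [-3.9, 26.5, 0.47], "dr": [0, 0.786, 0], "gripper": -0.2}])

```text
time: 8.25
tcp_pos: [445.9, -227.5, 221.7]
eef_rot: [0.051, 0.916, -0.123, 0.379]
force: [-0.1, 0.2, 0.6]
opening: 51.1
gripper_force: 0.0
```

```bash
python3 - <<'E'
from h import *
np.set_printoptions(precision=1,suppress=True)
c=wcam(); im=c['img'].copy(); P,Rt,s=pose(); print(P,s['time'],s['opening'],Rt.as_matrix()[:,2])
for l in ['stick','rest_seat','rest']:
    for r in imaging.pinpoint('wrist',l)[:2]: print(l,r['p'],np.array(r['point']),proj(c,r['point'])[0])
for r in imaging.outline_of('wrist','stick')[:2]:
    m=r['region']; ys,xs=np.nonzero(m); print(r['p'],m.sum(),xs.min(),xs.max(),ys.min(),ys.max())
    im[m]=im[m]//2+np.array([0,90,0],np.uint8)
a=proj(c,[E+t*ZS for t in (0,40,80,210)]); print(a)
cv2.polylines(im,[a.astype(int)],False,(0,0,255),1)
cv2.imwrite('pics/w2.png',im)
E
```

```text
[ 446.6 -226.6  221.9] 8.3 51.124985246745226 [ 0.7 -0.2 -0.7]
stick 0.78 [ 634.3 -276.8   30.5] [275.2 160.4]
stick 0.6 [ 556.1 -479.1    8.1] [444.  184.4]
rest_seat 0.85 [ 631.4 -282.2   33.6] [280.  159.9]
rest 0.81 [ 573.7 -262.2   -1.2] [276.8 216.4]
0.89 1732 261 288 156 235
0.77 1115 347 441 129 187
[[275.8 223.2]
 [275.8 204.3]
 [275.8 190.2]
 [275.8 162.2]]
```

View pics/w2.png

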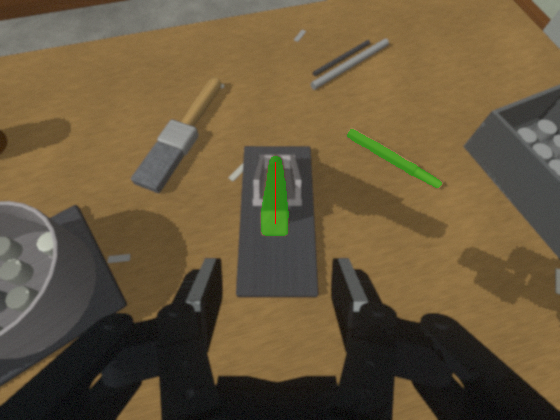

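servo_tool(force=100, rows=[{"offset": [0, 0, 3], "dr": [0, 0, 0], "gripper": -0.2}, {"offset": [0, 0, 6], "dr": [0, 0, 0], "gripper": -0.2}, {"offset": [0, 0, 9], "dr": [0, 0, 0], "gripper": -0.2}, {"offset": [0, 0, 11], "dr": [0, 0, 0], "gripper": -0.2}, {"offset": [0, 0, 11], "dr": [0, 0, 0], "gripper": -0.2}, {"offset": [0, 0, 11], "dr": [0, 0, 0], "gripper": 1}, {"offset": [0, 0, 11], "dr": [0, 0, 0], "gripper": 1}, {"offset": [0, 0, 11], "dr": [0, 0, 0], "gripper": 1}, {"offset": [0, 0, 11], "dr": [0, 0, 0], "gripper": 1}, {"offset": [0, 0, 11], "dr": [0, 0, 0], "gripper": 1}, {"offset": [0, 0, 11], "dr": [0, 0, 0], "gripper": 1}])

```text
time: 9.6
tcp_pos: [521.6, -247.1, 145.2]
eef_rot: [0.051, 0.915, -0.122, 0.38]
force: [-7.3, 3.0, 8.2]
opening: 16.6
gripper_force: 98.4
```

```bash
python3 - <<'E'
from h import *
P,Rt,s=pose(); print(P)
for t in ([P[0]+55,-262,300],[561,-1.3,300]): print(goal(t,frame(f,[0,0,-1])))
E
```

```text
[ 521.63685226 -247.14624456  145.17560399]
([14.99, 0.0, -6.89], [0.001, -0.788, 0.0])
([9.12, -24.74, -12.81], [0.001, -0.788, 0.0])
```

servo_tool(rows=[{"offset": [1, 0, 0], "dr": [0, 0, 0], "gripper": 1}, {"offset": [3, 0, 0], "dr": [0, 0, 0], "gripper": 1}, {"offset": [5.5, 0, 0], "dr": [0, 0, 0], "gripper": 1}, {"offset": [8, 0, 0], "dr": [0, 0, 0], "gripper": 1}, {"offset": [11, 0, -3], "dr": [0, -0.1, 0], "gripper": 1}, {"offset": [14, 0, -6], "dr": [0, -0.2, 0], "gripper": 1}, {"offset": [15, -1, -8], "dr": [0, -0.32, 0], "gripper": 1}, {"offset": [14, -4, -10], "dr": [0, -0.45, 0], "gripper": 1}, {"offset": [13, -7.5, -11], "dr": [0, -0.58, 0], "gripper": 1}, {"offset": [12, -11.5, -12], "dr": [0, -0.7, 0], "gripper": 1}, {"offset": [11, -15.5, -12.8], "dr": [0, -0.788, 0], "gripper": 1}, {"offset": [10, -19.5, -12.8], "dr": [0, -0.788, 0], "gripper": 1}, {"offset": [9.5, -22.5, -12.8], "dr": [0, -0.788, 0], "gripper": 1}, {"offset": [9.1, -24.2, -12.8], "dr": [0, -0.788, 0], "gripper": 1}, {"offset": [9.1, -24.7, -12.8], "dr": [0, -0.788, 0], "gripper": 1}, {"offset": [9.1, -24.7, -12.8], "dr": [0, -0.788, 0], "gripper": 1}])

```text
time: 11.2
tcp_pos: [561.0, -1.6, 299.2]
eef_rot: [0.0, 0.991, -0.132, -0.001]
force: [-0.1, -1.0, -0.9]
opening: 16.7
gripper_force: 97.7
```

```bash
python3 - <<'E'
from h import *
np.set_printoptions(precision=1,suppress=True)
P,Rt,s=pose(); print(P,s['time'],s['opening'],s['force'],Rt.as_matrix()[:,2])
ims=[]
for n in ['scene','side','wrist']:
    c=wcam() if n=='wrist' else imaging.camera(n)
    for r in imaging.pinpoint(n,'stick')[:2]: print(n,r['p'],np.array(r['point']),proj(c,r['point'])[0], 'exp foot',proj(c,P-[0,0,161])[0])
    im=c['img'].copy()
    for l,col in [(P-[0,0,161],(0,0,255)),(P,(255,0,0))]: cv2.circle(im,tuple(int(v) for v in proj(c,l)[0]),2,col,-1)
    u=proj(c,P-[0,0,150])[0].astype(int); x0=min(max(u[0]-80,0),400); y0=min(max(u[1]-90,0),270)
    ims.append(cv2.resize(im[y0:y0+150,x0:x0+160] if n!='wrist' else im[60:300,130:386],(266,250),interpolation=cv2.INTER_AREA if n=='wrist' else cv2.INTER_CUBIC))
    if n!='wrist':
        m=max(imaging.outline_of(n,'stick'),key=lambda r:r['region'][y0:y0+150,x0:x0+160].sum())['region']
        Q=np.argwhere(m)[:,::-1]; b=Q[Q[:,1]>Q[:,1].max()-4].mean(0); print(n,'lowest',b,'rows',Q[:,1].min(),Q[:,1].max())
cv2.imwrite('pics/held.png',np.hstack(ims)); print(arm.get_state()['time'])
E
```

```text
[561.   -1.6 299.2] 11.2 16.712714957752407 [-0.1 -1.  -0.9] [-0.  0. -1.]
scene 0.92 [554.3   0.5 140.5] [301.  179.1] exp foot [301.6 181.6]
scene 0.86 [ 554.7 -475.4    5.8] [121.3 284.9] exp foot [301.6 181.6]
scene lowest [301.  181.1] rows 106 183
side 0.98 [560.3  -5.1 134.5] [257.2 196.9] exp foot [256.6 195. ]
side 0.84 [ 554.8 -474.7    6.9] [374.3 363. ] exp foot [256.6 195. ]
side lowest [255.1 195.4] rows 144 197
wrist 0.65 [559.1   4.1 136.4] [271.2 188.6] exp foot [276.5 185.6]
11.6
```

View pics/held.png

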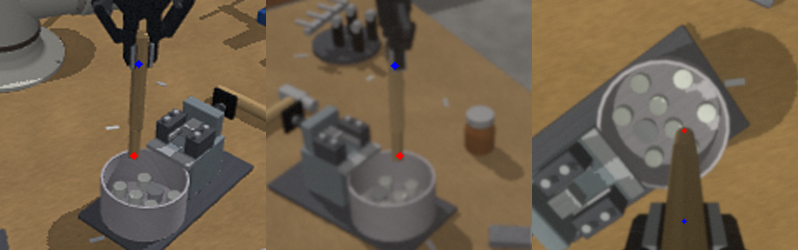

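servo_tool(rows=[{"offset": [0, 0, 3], "dr": [0, 0, 0], "gripper": 1}, {"offset": [0, 0, 6], "dr": [0, 0, 0], "gripper": 1}, {"offset": [0, 0, 8], "dr": [0, 0, 0], "gripper": 1}, {"offset": [0, 0, 9.3], "dr": [0, 0, 0], "gripper": 1}, {"offset": [0, 0, 10], "dr": [0, 0, 0], "gripper": 1}, {"offset": [0, 0, 10.6], "dr": [0, 0, 0], "gripper": 1}, {"offset": [0, 0, 11.1], "dr": [0, 0, 0], "gripper": 1}, {"offset": [0, 0, 11.4], "dr": [0, 0, 0], "gripper": 1}, {"offset": [0, 0, 11.4], "dr": [0, 0, 0], "gripper": 1}])

```text
time: 12.5
tcp_pos: [560.9, -1.7, 184.7]
eef_rot: [-0.0, 0.991, -0.132, -0.001]
force: [-0.2, 1.3, 0.2]
opening: 16.7
gripper_force: 97.7
```

servo_tool(rows=[{"offset": [0, 0, 0.2], "dr": [0, 0, 0], "gripper": 1}, {"offset": [0, 0, 0.4], "dr": [0, 0, 0], "gripper": 1}, {"offset": [0, 0, 0.55], "dr": [0, 0, 0], "gripper": 1}, {"offset": [0, 0, 0.65], "dr": [0, 0, 0], "gripper": 1}, {"offset": [0, 0, 0.65], "dr": [0, 0, 0], "gripper": 1}])

```text
time: 13.0
tcp_pos: [561.0, -1.7, 178.4]
eef_rot: [-0.0, 0.991, -0.132, -0.001]
force: [-0.7, -0.4, 2.3]
opening: 16.8
gripper_force: 98.3
```

servo_tool(rows=[{"offset": [0, 0, 0.05], "dr": [0, 0, 0], "gripper": 1}, {"offset": [0, 0, 0.1], "dr": [0, 0, 0], "gripper": 1}, {"offset": [0, 0, 0.1], "dr": [0, 0, 0], "gripper": 1}])

```text
time: 13.3
tcp_pos: [561.3, -1.7, 178.3]
eef_rot: [-0.0, 0.991, -0.132, -0.0]
force: [-1.7, 0.3, 12.0]
opening: 16.9
gripper_force: 99.4
```

```bash
cat >> h.py <<'E'
def path(pts,cur,z=0):
    g=np.array([f[1],-f[0],0])
    for p in pts:
        d=(p[0]-cur[0])*V+(p[1]-cur[1])*U; print([round(float(d@f)/10,1),round(float(d@g)/10,1),z],end=' ')
    print()
def pol(r,a): a=np.radians(a); return np.array([r*np.cos(a),r*np.sin(a)])
E
python3 - <<'E'
from h import *
path([pol(22,-90+22.5*i) for i in range(1,17)]+[pol(26,-75),pol(30,-62),pol(34,-50),pol(38,-40)],(0,-22),-0.12)
E
```

```text
[0.6, -0.6, -0.12] [0.9, -1.4, -0.12] [0.9, -2.3, -0.12] [0.6, -3.1, -0.12] [-0.0, -3.7, -0.12] [-0.8, -4.0, -0.12] [-1.7, -4.0, -0.12] [-2.5, -3.6, -0.12] [-3.1, -3.0, -0.12] [-3.4, -2.2, -0.12] [-3.4, -1.4, -0.12] [-3.1, -0.6, -0.12] [-2.4, 0.0, -0.12] [-1.6, 0.3, -0.12] [-0.8, 0.3, -0.12] [-0.0, 0.0, -0.12] [0.7, -0.1, -0.12] [1.4, -0.4, -0.12] [2.0, -0.9, -0.12] [2.5, -1.4, -0.12]
```

servo_tool(rows=[{"offset": [0.6, -0.6, -0.1], "dr": [0, 0, 0], "gripper": 1}, {"offset": [0.9, -1.4, -0.1], "dr": [0, 0, 0], "gripper": 1}, {"offset": [0.9, -2.3, -0.1], "dr": [0, 0, 0], "gripper": 1}, {"offset": [0.6, -3.1, -0.1], "dr": [0, 0, 0], "gripper": 1}, {"offset": [0, -3.7, -0.1], "dr": [0, 0, 0], "gripper": 1}, {"offset": [-0.8, -4.0, -0.1], "dr": [0, 0, 0], "gripper": 1}, {"offset": [-1.7, -4.0, -0.1], "dr": [0, 0, 0], "gripper": 1}, {"offset": [-2.5, -3.6, -0.1], "dr": [0, 0, 0], "gripper": 1}, {"offset": [-3.1, -3.0, -0.1], "dr": [0, 0, 0], "gripper": 1}, {"offset": [-3.4, -2.2, -0.1], "dr": [0, 0, 0], "gripper": 1}, {"offset": [-3.4, -1.4, -0.1], "dr": [0, 0, 0], "gripper": 1}])

```text
time: 14.4
tcp_pos: [531.2, 20.0, 178.4]
eef_rot: [-0.0, 0.991, -0.132, -0.001]
force: [-0.6, 0.3, 4.5]
opening: 16.8
gripper_force: 98.4
```

```bash
python3 - <<'E'
from h import *
A=[pol(r,a) for r,a in [(25,180),(30,200),(35,218),(40,234),(44,248)]]+[pol(45,a) for a in range(259,390,11)]
B=A[-1]; C=[pol(45,a) for a in (391,402)]+[(25,31),(16,31),(7,31),(-2,31),(-11,31),(-20,31),(-29,31)]+[pol(45,a) for a in range(146,230,11)]
print(len(A),len(C),A[-1]); path(A,pol(22,157.5)); path(C,B)
E
```

```text
17 17 [42.28616794 15.39090645]
[0.1, 1.0, 0] [0.4, 2.0, 0] [1.1, 2.9, 0] [2.0, 3.5, 0] [3.1, 3.8, 0] [3.9, 3.7, 0] [4.7, 3.3, 0] [5.4, 2.7, 0] [5.9, 2.0, 0] [6.3, 1.3, 0] [6.6, 0.4, 0] [6.7, -0.4, 0] [6.6, -1.3, 0] [6.3, -2.1, 0] [5.9, -2.9, 0] [5.4, -3.5, 0] [4.8, -4.1, 0] 
[-0.7, -0.4, 0] [-1.6, -0.7, 0] [-2.3, -0.3, 0] [-3.0, 0.2, 0] [-3.8, 0.7, 0] [-4.5, 1.2, 0] [-5.3, 1.7, 0] [-6.0, 2.2, 0] [-6.8, 2.7, 0] [-7.1, 3.7, 0] [-7.0, 4.5, 0] [-6.8, 5.4, 0] [-6.4, 6.1, 0] [-5.8, 6.8, 0] [-5.2, 7.4, 0] [-4.4, 7.8, 0] [-3.6, 8.0, 0]
```

servo_tool(rows=[{"offset": [0.1, 1.0, 0], "dr": [0, 0, 0], "gripper": 1}, {"offset": [0.4, 2.0, 0], "dr": [0, 0, 0], "gripper": 1}, {"offset": [1.1, 2.9, 0], "dr": [0, 0, 0], "gripper": 1}, {"offset": [2.0, 3.5, 0], "dr": [0, 0, 0], "gripper": 1}, {"offset": [3.1, 3.8, 0], "dr": [0, 0, 0], "gripper": 1}, {"offset": [3.9, 3.7, 0], "dr": [0, 0, 0], "gripper": 1}, {"offset": [4.7, 3.3, 0], "dr": [0, 0, 0], "gripper": 1}, {"offset": [5.4, 2.7, 0], "dr": [0, 0, 0], "gripper": 1}, {"offset": [5.9, 2.0, 0], "dr": [0, 0, 0], "gripper": 1}, {"offset": [6.3, 1.3, 0], "dr": [0, 0, 0], "gripper": 1}, {"offset": [6.6, 0.4, 0], "dr": [0, 0, 0], "gripper": 1}])

```text
time: 15.5
tcp_pos: [594.8, -1.5, 178.3]
eef_rot: [0.001, 0.991, -0.133, -0.001]
force: [-1.3, -1.8, 9.7]
opening: 16.8
gripper_force: 99.3
```

servo_tool(rows=[{"offset": [0.1, -0.8, -0.05], "dr": [0, 0, 0], "gripper": 1}, {"offset": [0, -1.7, -0.05], "dr": [0, 0, 0], "gripper": 1}, {"offset": [-0.3, -2.5, -0.05], "dr": [0, 0, 0], "gripper": 1}, {"offset": [-0.7, -3.3, -0.05], "dr": [0, 0, 0], "gripper": 1}, {"offset": [-1.2, -3.9, -0.05], "dr": [0, 0, 0], "gripper": 1}, {"offset": [-1.8, -4.5, -0.05], "dr": [0, 0, 0], "gripper": 1}, {"offset": [-2.5, -4.9, -0.05], "dr": [0, 0, 0], "gripper": 1}, {"offset": [-3.4, -5.2, -0.05], "dr": [0, 0, 0], "gripper": 1}, {"offset": [-4.1, -4.8, -0.05], "dr": [0, 0, 0], "gripper": 1}, {"offset": [-4.8, -4.3, -0.05], "dr": [0, 0, 0], "gripper": 1}])

```text
time: 16.5
tcp_pos: [558.9, 53.6, 178.3]
eef_rot: [-0.0, 0.991, -0.132, -0.001]
force: [0.5, 0.2, 0.2]
opening: 16.7
gripper_force: 98.5
```

servo_tool(rows=[{"offset": [-0.8, 0.5, 0], "dr": [0, 0, 0], "gripper": 1}, {"offset": [-1.5, 1.0, 0], "dr": [0, 0, 0], "gripper": 1}, {"offset": [-2.3, 1.5, 0], "dr": [0, 0, 0], "gripper": 1}, {"offset": [-3.0, 2.0, 0], "dr": [0, 0, 0], "gripper": 1}, {"offset": [-3.8, 2.5, 0], "dr": [0, 0, 0], "gripper": 1}, {"offset": [-4.1, 3.5, 0], "dr": [0, 0, 0], "gripper": 1}, {"offset": [-4.0, 4.3, 0], "dr": [0, 0, 0], "gripper": 1}, {"offset": [-3.8, 5.2, 0], "dr": [0, 0, 0], "gripper": 1}, {"offset": [-3.4, 5.9, 0], "dr": [0, 0, 0], "gripper": 1}, {"offset": [-2.8, 6.6, 0], "dr": [0, 0, 0], "gripper": 1}, {"offset": [-2.2, 7.2, 0], "dr": [0, 0, 0], "gripper": 1}, {"offset": [-1.4, 7.6, 0], "dr": [0, 0, 0], "gripper": 1}, {"offset": [-0.6, 7.8, 0], "dr": [0, 0, 0], "gripper": 1}])

```text
time: 17.8
tcp_pos: [533.9, -17.3, 178.7]
eef_rot: [-0.004, 0.991, -0.132, -0.001]
force: [4.8, 27.9, 2.8]
opening: 16.9
gripper_force: 126.7
```

```bash
python3 - <<'E'
from h import *
np.set_printoptions(precision=1,suppress=True)
P,Rt,s=pose(); print(P,s['time']); d=P-POT; print('stick',d@V,d@U)
O=[(51.4,2),(19.7,-4),(-28.7,42.6),(-47.5,2.3),(-13.1,6.4),(24.3,-41.2),(33,43.7),(-24,-44)]
ims=[]
for n in ['wrist','scene','side']:
    c=wcam() if n=='wrist' else imaging.camera(n); im=c['img'].copy()
    for o in O:
        w=POT+o[0]*V+o[1]*U+[0,0,27]; cv2.circle(im,tuple(int(v) for v in proj(c,w)[0]),2,(0,0,255),-1)
    for l in ['bead0']:
        for r in imaging.pinpoint(n,l):
            p=np.array(r['point'])-POT; xy=np.array([p@V,p@U]); print(n,round(r['p'],2),xy,round(p[2]+10),'nearest old',round(float(min(np.hypot(*(xy-o)) for o in O)),0))
    u=proj(c,POT+[0,0,40])[0].astype(int); k=75 if n=='wrist' else 45
    x0,y0=max(u[0]-k,0),max(u[1]-k,0); ims.append(cv2.resize(im[y0:y0+2*k,x0:x0+2*k],(266,266),interpolation=cv2.INTER_CUBIC))
cv2.imwrite('pics/stir1.png',np.hstack(ims)); 
E
```

```text
[533.9 -17.3 178.7] 17.8
stick -30.89981751237441 -28.217524669389842
wrist 0.95 [-25.4 -44.8] 25 nearest old 2.0
wrist 0.92 [ 13.1 -18.6] 26 nearest old 16.0
wrist 0.89 [58.4 -0.4] 28 nearest old 7.0
wrist 0.89 [42.5 33.8] 28 nearest old 14.0
wrist 0.88 [21.1 53.8] 28 nearest old 16.0
wrist 0.68 [  0.6 -47.7] 27 nearest old 25.0
wrist 0.6 [-4.2 54.2] 28 nearest old 27.0
scene 0.65 [-2.5 55.2] 24 nearest old 29.0
scene 0.55 [20.8 55.6] 24 nearest old 17.0
scene 0.52 [-54.6  -9.3] 27 nearest old 14.0
side 0.57 [19.1 51.1] 30 nearest old 16.0
side 0.54 [43.8 30.9] 28 nearest old 17.0
side 0.45 [-8.9 52.9] 28 nearest old 22.0
side 0.39 [57.3 -1.8] 32 nearest old 7.0
```

View pics/stir1.png

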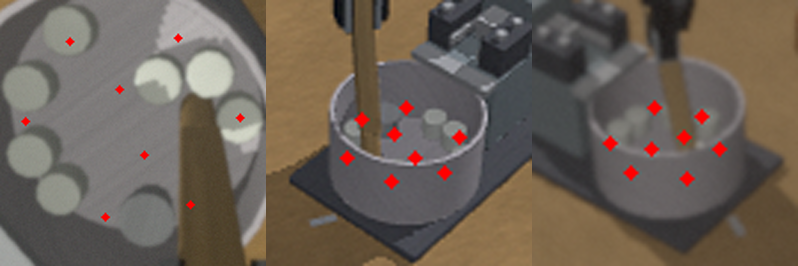

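```bash
python3 - <<'E'
from h import *
A=[(-24,-22),(-16,-20),(-8,-24),(0,-29),(8,-34),(15,-39),(20,-44)]+[pol(49,a) for a in range(-76,-190,-11)]
cur=pol(45,223)
print(len(A),A[-1]); path(A,cur)
E
```

```text
18 [-48.73157287   5.1218947 ]
[0.2, -1.2, 0] [0.8, -1.8, 0] [1.7, -2.0, 0] [2.6, -2.0, 0] [3.6, -2.0, 0] [4.4, -2.0, 0] [5.1, -1.9, 0] [4.6, -1.1, 0] [4.0, -0.5, 0] [3.2, -0.0, 0] [2.3, 0.3, 0] [1.4, 0.5, 0] [0.4, 0.5, 0] [-0.5, 0.3, 0] [-1.4, -0.1, 0] [-2.1, -0.6, 0] [-2.8, -1.3, 0] [-3.3, -2.1, 0]
```

servo_tool(rows=[{"offset": [0.2, -1.2, 0], "dr": [0, 0, 0], "gripper": 1}, {"offset": [0.8, -1.8, 0], "dr": [0, 0, 0], "gripper": 1}, {"offset": [1.7, -2.0, 0], "dr": [0, 0, 0], "gripper": 1}, {"offset": [2.6, -2.0, 0], "dr": [0, 0, 0], "gripper": 1}, {"offset": [3.6, -2.0, 0], "dr": [0, 0, 0], "gripper": 1}, {"offset": [4.4, -2.0, 0], "dr": [0, 0, 0], "gripper": 1}, {"offset": [5.1, -1.9, 0], "dr": [0, 0, 0], "gripper": 1}, {"offset": [4.6, -1.1, 0], "dr": [0, 0, 0], "gripper": 1}, {"offset": [4.0, -0.5, 0], "dr": [0, 0, 0], "gripper": 1}, {"offset": [3.2, 0, 0], "dr": [0, 0, 0], "gripper": 1}, {"offset": [2.3, 0.3, 0], "dr": [0, 0, 0], "gripper": 1}])

```text
time: 19.2
tcp_pos: [553.7, -29.6, 179.0]
eef_rot: [0.0, 0.991, -0.133, -0.001]
force: [0.5, -0.3, 0.2]
opening: 16.5
gripper_force: 99.5
```

servo_tool(rows=[{"offset": [-0.9, 0.2, 0.04], "dr": [0, 0, 0], "gripper": 1}, {"offset": [-1.9, 0.2, 0.04], "dr": [0, 0, 0], "gripper": 1}, {"offset": [-2.8, 0, 0.04], "dr": [0, 0, 0], "gripper": 1}, {"offset": [-3.7, -0.4, 0.04], "dr": [0, 0, 0], "gripper": 1}, {"offset": [-4.4, -0.9, 0.04], "dr": [0, 0, 0], "gripper": 1}, {"offset": [-5.1, -1.6, 0.04], "dr": [0, 0, 0], "gripper": 1}])

```text
time: 19.8
tcp_pos: [509.6, 0.2, 179.1]
eef_rot: [-0.0, 0.991, -0.132, 0.0]
force: [5.0, 0.2, -1.0]
opening: 16.8
gripper_force: 99.7
```

```bash
python3 - <<'E'
from h import *
A=[pol(49,-186),(-45,15),(-40,24),(-32,30),(-23,32),(-14,32),(-5,32),(4,32),(13,32),(22,32),(30,32),(38,29)]+[pol(49,a) for a in (26,15,4,-7,-18,-29)]
path(A,pol(49,-175))
E
```

```text
[-0.5, -0.8, 0] [-0.8, -1.8, 0] [-0.9, -2.8, 0] [-0.5, -3.8, 0] [0.1, -4.4, 0] [0.8, -5.0, 0] [1.6, -5.5, 0] [2.3, -6.0, 0] [3.0, -6.5, 0] [3.8, -7.0, 0] [4.5, -7.4, 0] [5.3, -7.6, 0] [6.2, -7.4, 0] [7.0, -6.8, 0] [7.6, -6.2, 0] [8.1, -5.4, 0] [8.5, -4.5, 0] [8.7, -3.6, 0]
```

servo_tool(rows=[{"offset": [-0.5, -0.8, 0.05], "dr": [0, 0, 0], "gripper": 1}, {"offset": [-0.8, -1.8, 0.05], "dr": [0, 0, 0], "gripper": 1}, {"offset": [-0.9, -2.8, 0.05], "dr": [0, 0, 0], "gripper": 1}, {"offset": [-0.5, -3.8, 0.05], "dr": [0, 0, 0], "gripper": 1}, {"offset": [0.1, -4.4, 0.05], "dr": [0, 0, 0], "gripper": 1}, {"offset": [0.8, -5.0, 0.05], "dr": [0, 0, 0], "gripper": 1}, {"offset": [1.6, -5.5, 0.05], "dr": [0, 0, 0], "gripper": 1}, {"offset": [2.3, -6.0, 0.05], "dr": [0, 0, 0], "gripper": 1}, {"offset": [3.0, -6.5, 0.05], "dr": [0, 0, 0], "gripper": 1}])

```text
time: 20.7
tcp_pos: [556.3, 54.9, 177.8]
eef_rot: [-0.0, 0.991, -0.132, -0.001]
force: [-1.0, -4.2, 4.3]
opening: 16.5
gripper_force: 100.0
```

servo_tool(rows=[{"offset": [0.8, -0.5, -0.04], "dr": [0, 0, 0], "gripper": 1}, {"offset": [1.5, -0.9, -0.04], "dr": [0, 0, 0], "gripper": 1}, {"offset": [2.3, -1.1, -0.04], "dr": [0, 0, 0], "gripper": 1}, {"offset": [3.2, -0.9, -0.04], "dr": [0, 0, 0], "gripper": 1}, {"offset": [4.0, -0.3, -0.04], "dr": [0, 0, 0], "gripper": 1}, {"offset": [4.6, 0.3, -0.04], "dr": [0, 0, 0], "gripper": 1}, {"offset": [5.1, 1.1, -0.04], "dr": [0, 0, 0], "gripper": 1}, {"offset": [5.5, 2.0, -0.04], "dr": [0, 0, 0], "gripper": 1}])

```text
time: 21.5
tcp_pos: [603.8, 20.6, 178.0]
eef_rot: [-0.0, 0.991, -0.132, -0.001]
force: [-1.7, 1.3, -0.8]
opening: 16.4
gripper_force: 100.0
```

```bash
python3 - <<'E'
from h import *
np.set_printoptions(precision=1,suppress=True)
P,Rt,s=pose(); print(P,s['time']); d=P-POT; print('stick',d@V,d@U)
O=[(51.4,2),(19.7,-4),(-28.7,42.6),(-47.5,2.3),(-13.1,6.4),(24.3,-41.2),(33,43.7),(-24,-44)]
ims=[]
for n in ['wrist','scene','side']:
    c=wcam() if n=='wrist' else imaging.camera(n); im=c['img'].copy()
    for o in O:
        w=POT+o[0]*V+o[1]*U+[0,0,27]; cv2.circle(im,tuple(int(v) for v in proj(c,w)[0]),1,(0,0,255),-1)
    for l in ['bead0','bush']:
        for r in imaging.pinpoint(n,l):
            p=np.array(r['point'])-POT; xy=np.array([p@V,p@U]); print(n,l,round(r['p'],2),xy,round(p[2]+10),'nearest old',round(float(min(np.hypot(*(xy-o)) for o in O)),0))
    u=proj(c,POT+[0,0,40])[0].astype(int); k=75 if n=='wrist' else 45
    x0,y0=max(u[0]-k,0),max(u[1]-k,0); ims.append(cv2.resize(im[y0:y0+2*k,x0:x0+2*k],(266,266),interpolation=cv2.INTER_CUBIC))
cv2.imwrite('pics/stir2.png',np.hstack(ims)); 
E
```

```text
[603.8  20.6 178. ] 21.5
stick 47.52931387571317 -15.360128427189299
wrist bead0 0.93 [-11.1 -52.9] 27 nearest old 16.0
wrist bead0 0.84 [ 22.4 -18.8] 24 nearest old 15.0
wrist bead0 0.83 [17.  52.5] 28 nearest old 18.0
wrist bead0 0.82 [ 51.5 -24.7] 28 nearest old 27.0
wrist bead0 0.82 [53.3 -1.2] 26 nearest old 4.0
wrist bead0 0.72 [ 14.2 -52.5] 34 nearest old 15.0
wrist bead0 0.68 [ 31.7 -43.4] 29 nearest old 8.0
wrist bush 0.75 [48.3 26.5] 40 nearest old 23.0
scene bead0 0.6 [14.4 51.5] 26 nearest old 20.0
side bead0 0.64 [53.3 -3.9] 28 nearest old 6.0
side bead0 0.47 [14.7 53.5] 26 nearest old 21.0
side bead0 0.43 [-8.2 51. ] 30 nearest old 22.0
side bush 0.55 [43.8 27.2] 37 nearest old 20.0
```

View pics/stir2.png

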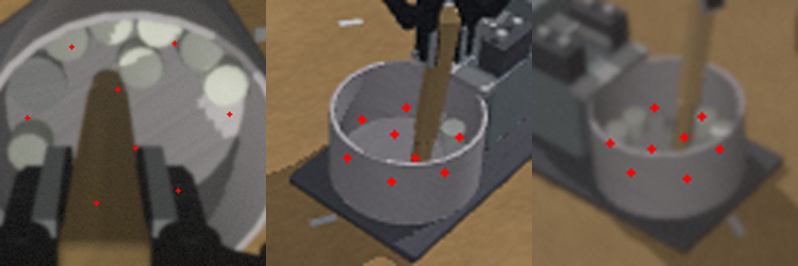

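```bash
python3 - <<'E'
from h import *
P,Rt,s=pose(); d=P-POT
A=[(38,-9),(29,-2),(20,4),(10,4),(0,0),(-8,-6),(-16,-14),(-23,-22),(-29,-31),pol(46,229),pol(48,239)]+[pol(49,a) for a in range(250,320,11)]
print(len(A),A[-1]); path(A,(d@V,d@U))
E
```

```text
18 [ 35.24765022 -34.03826015]
[-1.1, 0.1, 0] [-2.2, -0.0, 0] [-3.3, 0.0, 0] [-4.1, 0.6, 0] [-4.7, 1.5, 0] [-5.0, 2.4, 0] [-5.3, 3.5, 0] [-5.4, 4.6, 0] [-5.4, 5.7, 0] [-5.3, 6.0, 0] [-4.4, 6.3, 0] [-3.5, 6.2, 0] [-2.6, 5.9, 0] [-1.8, 5.4, 0] [-1.1, 4.8, 0] [-0.6, 4.0, 0] [-0.1, 3.2, 0] [0.1, 2.3, 0]
```

servo_tool(rows=[{"offset": [-1.1, 0.1, 0], "dr": [0, 0, 0], "gripper": 1}, {"offset": [-2.2, 0, 0], "dr": [0, 0, 0], "gripper": 1}, {"offset": [-3.3, 0, 0], "dr": [0, 0, 0], "gripper": 1}, {"offset": [-4.1, 0.6, 0], "dr": [0, 0, 0], "gripper": 1}, {"offset": [-4.7, 1.5, 0], "dr": [0, 0, 0], "gripper": 1}, {"offset": [-5.0, 2.4, 0], "dr": [0, 0, 0], "gripper": 1}, {"offset": [-5.3, 3.5, 0], "dr": [0, 0, 0], "gripper": 1}, {"offset": [-5.4, 4.6, 0], "dr": [0, 0, 0], "gripper": 1}, {"offset": [-5.4, 5.5, 0], "dr": [0, 0, 0], "gripper": 1}, {"offset": [-5.1, 6.0, 0], "dr": [0, 0, 0], "gripper": 1}, {"offset": [-4.4, 6.3, 0], "dr": [0, 0, 0], "gripper": 1}, {"offset": [-3.5, 6.2, 0], "dr": [0, 0, 0], "gripper": 1}, {"offset": [-2.6, 5.9, 0], "dr": [0, 0, 0], "gripper": 1}, {"offset": [-1.8, 5.4, 0], "dr": [0, 0, 0], "gripper": 1}])

```text
time: 23.35
tcp_pos: [572.5, -26.6, 178.0]
eef_rot: [0.0, 0.991, -0.132, -0.001]
force: [-1.2, 1.3, -1.3]
opening: 16.6
gripper_force: 100.2
```

servo_tool(rows=[{"offset": [0.7, -0.6, 0], "dr": [0, 0, 0], "gripper": 1}, {"offset": [1.2, -1.4, 0], "dr": [0, 0, 0], "gripper": 1}, {"offset": [1.7, -2.2, 0], "dr": [0, 0, 0], "gripper": 1}, {"offset": [1.9, -3.1, 0], "dr": [0, 0, 0], "gripper": 1}, {"offset": [2.0, -3.9, 0], "dr": [0, 0, 0], "gripper": 1}])

```text
time: 23.85
tcp_pos: [601.7, 6.9, 178.1]
eef_rot: [-0.0, 0.991, -0.132, -0.001]
force: [0.5, -0.1, -0.3]
opening: 16.8
gripper_force: 100.1
```

```bash
python3 - <<'E'
from h import *
np.set_printoptions(precision=1,suppress=True)
P,Rt,s=pose(); print(P,s['time'],s['force']); d=P-POT; print('stick',d@V,d@U)
O=[(51.4,2),(19.7,-4),(-28.7,42.6),(-47.5,2.3),(-13.1,6.4),(24.3,-41.2),(33,43.7),(-24,-44)]
for n in ['wrist','scene','side']:
    c=wcam() if n=='wrist' else imaging.camera(n)
    for l in ['bead0','bush']:
        for r in imaging.pinpoint(n,l):
            p=np.array(r['point'])-POT; xy=np.array([p@V,p@U]); print(n,l,round(r['p'],2),xy,round(p[2]+10),'nearest old',round(float(min(np.hypot(*(xy-o)) for o in O)),0))
path([(25,-15),(5,-5)],(d@V,d@U))
E
```

```text
[601.7   6.9 178.1] 23.85 [ 0.5 -0.1 -0.3]
stick 41.05114156676936 -27.67289541528598
wrist bead0 0.84 [54.7 13.3] 23 nearest old 12.0
wrist bead0 0.84 [ 22.7 -46.2] 29 nearest old 5.0
wrist bead0 0.76 [ 41.  -35.5] 28 nearest old 18.0
wrist bead0 0.76 [36.3  3.4] 25 nearest old 15.0
wrist bead0 0.74 [ 57.2 -14.1] 28 nearest old 17.0
wrist bead0 0.69 [17.1 52.8] 26 nearest old 18.0
wrist bead0 0.58 [ -4.4 -55.2] 30 nearest old 23.0
wrist bead0 0.56 [-6.5 56.9] 28 nearest old 26.0
wrist bush 0.74 [40.5 34.5] 39 nearest old 12.0
scene bead0 0.49 [-5.  51.4] 28 nearest old 25.0
scene bead0 0.43 [13.5 50.2] 27 nearest old 21.0
scene bush 0.39 [40.9 36.8] 41 nearest old 10.0
side bead0 0.6 [ 54.6 -10.1] 30 nearest old 13.0
side bead0 0.56 [-10.6  50.4] 31 nearest old 20.0
side bead0 0.51 [16.4 50.8] 28 nearest old 18.0
side bead0 0.47 [34.7  1.9] 27 nearest old 16.0
side bush 0.49 [37.6 38.4] 38 nearest old 7.0
[-2.0, -0.1, 0] [-4.3, 0.2, 0]
```

```bash
python3 - <<'E'
from h import *
P,Rt,s=pose(); d=P-POT
path([(45,-20),pol(49,-33),pol(50,-44),pol(50,-55),pol(50,-66),pol(50,-77),pol(50,-83),pol(38,-83),pol(25,-83),pol(10,-83)],(d@V,d@U))
E
```

```text
[-0.1, -1.0, 0] [-0.0, -0.2, 0] [-0.0, 0.7, 0] [-0.3, 1.7, 0] [-0.7, 2.5, 0] [-1.3, 3.3, 0] [-1.6, 3.7, 0] [-2.4, 2.8, 0] [-3.3, 1.8, 0] [-4.3, 0.7, 0]
```

servo_tool(rows=[{"offset": [-0.1, -0.5, 0], "dr": [0, 0, 0], "gripper": 1}, {"offset": [0, -0.2, 0], "dr": [0, 0, 0], "gripper": 1}, {"offset": [0, 0.7, 0], "dr": [0, 0, 0], "gripper": 1}, {"offset": [-0.3, 1.7, 0], "dr": [0, 0, 0], "gripper": 1}, {"offset": [-0.7, 2.5, 0], "dr": [0, 0, 0], "gripper": 1}, {"offset": [-1.3, 3.3, 0], "dr": [0, 0, 0], "gripper": 1}, {"offset": [-1.6, 3.7, 0], "dr": [0, 0, 0], "gripper": 1}, {"offset": [-2.4, 2.8, 0], "dr": [0, 0, 0], "gripper": 1}, {"offset": [-3.3, 1.8, 0], "dr": [0, 0, 0], "gripper": 1}, {"offset": [-4.1, 0.9, 0], "dr": [0, 0, 0], "gripper": 1}, {"offset": [-4.1, 0.9, 0], "dr": [0, 0, 0], "gripper": 1}])

```text
time: 25.4
tcp_pos: [558.8, 10.0, 178.5]
eef_rot: [-0.0, 0.991, -0.131, -0.001]
force: [0.3, -0.0, -0.9]
opening: 16.6
gripper_force: 100.2
```

```bash
cat > beads.py <<'E'
from h import *
np.set_printoptions(precision=1,suppress=True)
P,Rt,s=pose(); print(P,s['time'],s['force']); d=P-POT; print('stick',d@V,d@U)
O=[(51.4,2),(19.7,-4),(-28.7,42.6),(-47.5,2.3),(-13.1,6.4),(24.3,-41.2),(33,43.7),(-24,-44)]
for n in ['wrist']:
    c=wcam()
    for l in ['bead0','bush']:
        for r in imaging.pinpoint(n,l):
            p=np.array(r['point'])-POT; xy=np.array([p@V,p@U]); print(n,l,round(r['p'],2),xy,round(p[2]+10),'nearest old',round(float(min(np.hypot(*(xy-o)) for o in O)),0))
E
python3 beads.py
```

```text
[558.8  10.  178.5] 25.4 [ 0.3 -0.  -0.9]
stick 1.597577667808086 -10.634816065584078
wrist bead0 0.96 [15.8 54. ] 30 nearest old 20.0
wrist bead0 0.94 [-6.9 56.7] 27 nearest old 26.0
wrist bead0 0.8 [30.4 13.5] 24 nearest old 21.0
wrist bead0 0.73 [ 43.2 -32.2] 30 nearest old 21.0
wrist bead0 0.72 [ 54.5 -11.8] 27 nearest old 14.0
wrist bead0 0.63 [ -9.3 -55.1] 26 nearest old 18.0
wrist bead0 0.61 [55.5 14.4] 24 nearest old 13.0
wrist bead0 0.56 [ 23.4 -46.3] 31 nearest old 5.0
wrist bush 0.91 [39.2 36.7] 37 nearest old 9.0
```

```bash
cat > stickfit.py <<'E'
from h import *
np.set_printoptions(precision=2,suppress=True)
P,Rt,s=pose(); print(P,s['time'])
pl=[]
for n in ['scene','side','wrist']:
    c=wcam() if n=='wrist' else imaging.camera(n); u=proj(c,P-[0,0,50])[0]
    best=None
    for r in imaging.outline_of(n,'stick'):
        Q=np.argwhere(r['region'])[:,::-1]
        if np.min(np.hypot(*(Q-u).T))<10: best=Q;break
    if best is None: print(n,'none'); continue
    vx,vy,x0,y0=cv2.fitLine(best.astype(np.float32),cv2.DIST_L2,0,.01,.01).ravel()
    a=np.array([x0,y0]);v=np.array([vx,vy]); v*=np.sign(v[1])
    sp=(best-a)@v; print(n,len(best),'ends',a+v*sp.min(),a+v*sp.max(),'expected axis',proj(c,[P,P-[0,0,161]]).ravel())
    o,d1=ray(c,a-15*v);_,d2=ray(c,a+15*v);nn=np.cross(d1,d2);nn/=np.linalg.norm(nn);pl.append((nn,nn@o))
for i,j in [(0,1),(0,2),(1,2)]:
    if j>=len(pl): continue
    d=np.cross(pl[i][0],pl[j][0]);d/=np.linalg.norm(d);d*=np.sign(d[2])
    p=np.linalg.lstsq(np.array([pl[i][0],pl[j][0],[0,0,1]]),np.array([pl[i][1],pl[j][1],P[2]]),rcond=None)[0]
    print(i,j,'at tcp z',p-P,'foot rel',p+d*(-161/d[2])-P)
E
python3 stickfit.py
```

```text
[559.51   8.31 178.3 ] 25.55
scene 420 ends [308.47 150.92] [299.78 208.12] expected axis [305.5  167.47 302.68 214.24]
side 377 ends [251.82 177.2 ] [246.58 224.29] expected axis [253.45 180.48 256.07 228.32]
wrist 5877 ends [275.79 207.98] [277.06 356.93] expected axis [277.13 272.01 276.88 185.34]
0 1 at tcp z [-3.43  3.84 -0.  ] foot rel [ -27.64    7.37 -161.  ]
0 2 at tcp z [ 2.07 -0.16  0.  ] foot rel [ -30.2     9.23 -161.  ]
1 2 at tcp z [-4.9   1.69 -0.  ] foot rel [ -26.95    8.37 -161.  ]
```

servo_tool(force=120, rows=[{"offset": [0, 0, -0.4], "dr": [0, 0, 0], "gripper": 1}, {"offset": [0, 0, -0.5], "dr": [0, 0.06, 0], "gripper": 1}, {"offset": [0, 0, -0.5], "dr": [0, 0.12, 0], "gripper": 1}, {"offset": [0, 0, -0.5], "dr": [0, 0.177, 0], "gripper": 1}, {"offset": [0, 0, -0.5], "dr": [0, 0.177, 0], "gripper": 1}])

```text
time: 26.35
tcp_pos: [558.7, 8.3, 183.7]
eef_rot: [0.012, 0.987, -0.132, 0.087]
force: [-0.5, 0.2, -0.1]
opening: 16.5
gripper_force: 116.9
```

```bash
cat >> h.py <<'E'
def path2(pts,cur=None,z=0.):
    P,Rt,_=pose(); d0=P-POT
    cur=cur if cur is not None else (d0@V,d0@U)
    for p in pts:
        d=(p[0]-cur[0])*V+(p[1]-cur[1])*U+np.array([0,0,z]); print((Rt.inv().apply(d)/10).round(2).tolist(),end=' ')
    print()
E
python3 stickfit.py; python3 -c "
from h import *
path2([(1.6,-10.6)],(1.6,-10.6),-10)"
```

```text
[558.71   8.28 183.68] 26.35
scene 506 ends [306.94 147.86] [302.71 210.91] expected axis [305.43 165.56 302.6  212.65]
side 323 ends [251.32 178.68] [255.59 223.14] expected axis [253.09 178.85 255.74 226.97]
wrist 5786 ends [275.93 207.98] [276.72 355.12] expected axis [277.94 273.67 277.29 215.51]
0 1 at tcp z [-3.29  3.08 -0.  ] foot rel [   0.48   -0.32 -161.  ]
0 2 at tcp z [0.35 0.73 0.  ] foot rel [  -3.45    2.22 -161.  ]
1 2 at tcp z [-3.92  1.87 -0.  ] foot rel [   1.16    0.99 -161.  ]
[-0.17, -0.0, 0.98]
```

servo_tool(rows=[{"offset": [-0.03, 0, 0.2], "dr": [0, 0, 0], "gripper": 1}, {"offset": [-0.07, 0, 0.4], "dr": [0, 0, 0], "gripper": 1}, {"offset": [-0.08, 0, 0.47], "dr": [0, 0, 0], "gripper": 1}, {"offset": [-0.08, 0, 0.47], "dr": [0, 0, 0], "gripper": 1}])

```text
time: 27.05
tcp_pos: [559.5, 8.0, 178.5]
eef_rot: [0.012, 0.987, -0.132, 0.087]
force: [-0.4, -0.1, 0.8]
opening: 16.7
gripper_force: 117.6
```

servo_tool(rows=[{"offset": [-0.01, 0, 0.05], "dr": [0, 0, 0], "gripper": 1}, {"offset": [-0.02, 0, 0.09], "dr": [0, 0, 0], "gripper": 1}, {"offset": [-0.02, 0, 0.09], "dr": [0, 0, 0], "gripper": 1}])

```text
time: 27.35
tcp_pos: [559.7, 8.0, 178.3]
eef_rot: [0.012, 0.987, -0.132, 0.087]
force: [-1.8, -0.1, 9.0]
opening: 16.7
gripper_force: 118.5
```

```bash
python3 -c "
from h import *
path2([(1,-22),(1,-32),(2,-41),pol(47,-81),pol(48,-74),pol(48,-67),pol(48,-60),pol(38,-66),pol(25,-70),pol(12,-80)],z=.6)"
```

```text
[0.46, 0.8, 0.02] [1.01, 1.63, 0.12] [1.59, 2.31, 0.22] [2.33, 2.46, 0.35] [2.79, 2.1, 0.44] [3.13, 1.63, 0.5] [3.41, 1.12, 0.55] [2.34, 1.03, 0.36] [1.15, 0.5, 0.14] [-0.02, -0.1, -0.06]
```

servo_tool(rows=[{"offset": [0.46, 0.8, 0.02], "dr": [0, 0, 0], "gripper": 1}, {"offset": [1.0, 1.6, 0.12], "dr": [0, 0, 0], "gripper": 1}, {"offset": [1.6, 2.3, 0.22], "dr": [0, 0, 0], "gripper": 1}, {"offset": [2.3, 2.5, 0.35], "dr": [0, 0, 0], "gripper": 1}, {"offset": [2.8, 2.1, 0.44], "dr": [0, 0, 0], "gripper": 1}, {"offset": [3.1, 1.6, 0.5], "dr": [0, 0, 0], "gripper": 1}, {"offset": [3.4, 1.1, 0.55], "dr": [0, 0, 0], "gripper": 1}, {"offset": [2.35, 1.0, 0.36], "dr": [0, 0, 0], "gripper": 1}, {"offset": [1.15, 0.5, 0.14], "dr": [0, 0, 0], "gripper": 1}, {"offset": [0, -0.1, -0.06], "dr": [0, 0, 0], "gripper": 1}, {"offset": [0, -0.1, -0.06], "dr": [0, 0, 0], "gripper": 1}])

```text
time: 28.45
tcp_pos: [558.0, 10.2, 178.1]
eef_rot: [0.011, 0.988, -0.131, 0.086]
force: [0.6, 0.4, -0.9]
opening: 16.5
gripper_force: 118.1
```

```bash
python3 beads.py; python3 stickfit.py | grep foot
```

```text
[558.   10.2 178.1] 28.45 [ 0.6  0.4 -0.9]
stick 0.8722686171086145 -10.146918184894602
wrist bead0 0.97 [-11.2 -53.9] 28 nearest old 16.0
wrist bead0 0.86 [56.4 13.6] 25 nearest old 13.0
wrist bead0 0.86 [16.1 54.2] 28 nearest old 20.0
wrist bead0 0.78 [29.4 17.2] 24 nearest old 23.0
wrist bead0 0.76 [-7.1 55.3] 28 nearest old 25.0
wrist bead0 0.69 [ 28.  -45.3] 30 nearest old 6.0
wrist bead0 0.68 [ 44.1 -32.7] 29 nearest old 22.0
wrist bead0 0.67 [56.1 -8.6] 28 nearest old 12.0
wrist bush 0.93 [42.2 38.8] 40 nearest old 10.0
0 1 at tcp z [-2.05  1.37  0.  ] foot rel [ -17.5     6.51 -161.  ]
```

servo_tool(rows=[{"offset": [0.05, 0, -0.3], "dr": [0, 0, 0], "gripper": 1}, {"offset": [0.07, 0, -0.4], "dr": [0, 0.06, 0], "gripper": 1}, {"offset": [0.07, 0, -0.4], "dr": [0, 0.115, 0], "gripper": 1}, {"offset": [0.07, 0, -0.4], "dr": [0, 0.115, 0], "gripper": 1}])

```text
time: 29.3
tcp_pos: [558.9, 9.3, 182.3]
eef_rot: [0.019, 0.981, -0.131, 0.144]
force: [1.3, -0.1, -1.0]
opening: 16.5
gripper_force: 117.7
```

```bash
python3 stickfit.py | grep -v ends; python3 -c "
from h import *
path2([(2,-20),(3,-30),(4,-40),(5,-47)],z=0)
path2([(5,-47)],z=-3.5)
path2([(0,0)],(0,0),-10)
path2([pol(52,-72),pol(53,-64),pol(53,-56),pol(53,-48),pol(53,-40),pol(53,-32),pol(53,-24)],(5,-47))"
```

```text
[558.89   9.27 182.3 ] 29.3
0 1 at tcp z [-4.76  2.84 -0.  ] foot rel [   4.04   -0.78 -161.  ]
0 2 at tcp z [-2.94  1.69  0.  ] foot rel [   0.89    1.21 -161.  ]
1 2 at tcp z [-5.05  2.25 -0.  ] foot rel [   4.54    0.24 -161.  ]
[0.42, 0.67, 0.12] [1.04, 1.44, 0.31] [1.66, 2.21, 0.49] [2.12, 2.73, 0.63] 
[2.02, 2.73, 0.97] 
[-0.29, -0.0, 0.96] 
[1.01, -0.42, 0.3] [1.48, -0.98, 0.44] [1.78, -1.64, 0.53] [2.0, -2.35, 0.59] [2.11, -3.08, 0.63] [2.13, -3.82, 0.63] [2.05, -4.55, 0.61]
```

servo_tool(rows=[{"offset": [0.3, 0.67, 0.3], "dr": [0, 0, 0], "gripper": 1}, {"offset": [0.85, 1.44, 0.6], "dr": [0, 0, 0], "gripper": 1}, {"offset": [1.45, 2.2, 0.85], "dr": [0, 0, 0], "gripper": 1}, {"offset": [1.85, 2.75, 0.95], "dr": [0, 0, 0], "gripper": 1}, {"offset": [1.85, 2.75, 0.95], "dr": [0, 0, 0], "gripper": 1}])

```text
time: 30.1
tcp_pos: [572.6, -24.2, 178.5]
eef_rot: [0.019, 0.981, -0.131, 0.143]
force: [0.8, -1.0, 4.2]
opening: 16.6
gripper_force: 118.5
```

servo_tool(rows=[{"offset": [0.9, -0.42, 0.26], "dr": [0, 0, 0], "gripper": 1}, {"offset": [1.35, -0.98, 0.39], "dr": [0, 0, 0], "gripper": 1}, {"offset": [1.65, -1.64, 0.48], "dr": [0, 0, 0], "gripper": 1}, {"offset": [1.85, -2.35, 0.53], "dr": [0, 0, 0], "gripper": 1}])

```text
time: 30.5
tcp_pos: [597.3, -4.6, 178.5]
eef_rot: [0.019, 0.981, -0.131, 0.143]
force: [-1.6, -2.7, 4.5]
opening: 16.5
gripper_force: 118.4
```

```bash
python3 beads.py; python3 stickfit.py | grep foot
```

```text
[597.3  -4.6 178.5] 30.5 [-1.6 -2.7  4.5]
stick 33.130840420298405 -37.078224337199984
wrist bead0 0.85 [51.7  3.2] 30 nearest old 1.0
wrist bead0 0.82 [29.1 18.3] 28 nearest old 24.0
wrist bead0 0.72 [51.6 20.7] 26 nearest old 19.0
wrist bead0 0.65 [ 52.2 -23. ] 30 nearest old 25.0
wrist bead0 0.6 [35.  38.9] 25 nearest old 5.0
wrist bead0 0.54 [-19.1 -50. ] 26 nearest old 8.0
wrist bead0 0.47 [-35.5  42.8] 30 nearest old 7.0
wrist bush 0.91 [11.7 51.1] 40 nearest old 23.0
0 1 at tcp z [0.15 0.05 0.  ] foot rel [   6.72   -0.92 -161.  ]
```

```bash
python3 -c "
from h import *
o=np.array([4,-3])
path2([pol(53,-41)-o,pol(53,-33)-o,(33,-22)-o,(20,-26)-o,(12,-35)-o,pol(50,-82)-o,pol(52,-92)-o,pol(52,-101)-o,pol(52,-109)-o,pol(52,-116)-o,pol(38,-110)-o,pol(25,-105)-o,pol(12,-90)-o],z=.2)"
```

```text
[-0.01, -0.68, -0.02] [0.02, -1.42, -0.01] [-1.25, -1.34, -0.4] [-2.07, -0.27, -0.64] [-2.21, 0.92, -0.68] [-1.82, 2.4, -0.56] [-2.38, 3.1, -0.73] [-3.07, 3.48, -0.94] [-3.73, 3.72, -1.13] [-4.32, 3.85, -1.31] [-4.15, 2.39, -1.26] [-4.26, 1.07, -1.29] [-4.4, -0.3, -1.33]
```

servo_tool(rows=[{"offset": [0, -0.7, -0.02], "dr": [0, 0, 0], "gripper": 1}, {"offset": [0, -1.4, -0.02], "dr": [0, 0, 0], "gripper": 1}, {"offset": [-1.25, -1.35, -0.4], "dr": [0, 0, 0], "gripper": 1}, {"offset": [-2.05, -0.3, -0.64], "dr": [0, 0, 0], "gripper": 1}, {"offset": [-2.2, 0.9, -0.68], "dr": [0, 0, 0], "gripper": 1}, {"offset": [-1.9, 1.8, -0.58], "dr": [0, 0, 0], "gripper": 1}, {"offset": [-1.9, 2.5, -0.58], "dr": [0, 0, 0], "gripper": 1}, {"offset": [-2.4, 3.1, -0.73], "dr": [0, 0, 0], "gripper": 1}, {"offset": [-3.05, 3.5, -0.94], "dr": [0, 0, 0], "gripper": 1}, {"offset": [-3.7, 3.7, -1.13], "dr": [0, 0, 0], "gripper": 1}, {"offset": [-4.3, 3.85, -1.31], "dr": [0, 0, 0], "gripper": 1}, {"offset": [-4.15, 2.4, -1.26], "dr": [0, 0, 0], "gripper": 1}, {"offset": [-4.25, 1.05, -1.29], "dr": [0, 0, 0], "gripper": 1}, {"offset": [-4.4, -0.3, -1.33], "dr": [0, 0, 0], "gripper": 1}, {"offset": [-4.4, -0.3, -1.33], "dr": [0, 0, 0], "gripper": 1}])

```text
time: 32.45
tcp_pos: [552.9, 11.1, 178.7]
eef_rot: [0.019, 0.981, -0.13, 0.143]
force: [-0.2, -0.5, -0.4]
opening: 16.4
gripper_force: 117.9
```

```bash
python3 beads.py; python3 stickfit.py | grep foot;  python3 -c "
from h import *
path2([(0,0)],(0,0),130)"
```

```text
[552.9  11.1 178.7] 32.45 [-0.2 -0.5 -0.4]
stick -3.571875731272092 -7.6106604172267405
wrist bead0 0.87 [-41.1 -27.7] 25 nearest old 24.0
wrist bead0 0.84 [58.9 -7. ] 28 nearest old 12.0
wrist bead0 0.83 [54.7 13.5] 29 nearest old 12.0
wrist bead0 0.75 [42.3 36.4] 26 nearest old 12.0
wrist bead0 0.61 [24.3 47.1] 26 nearest old 9.0
wrist bead0 0.56 [27.2 14.6] 26 nearest old 20.0
wrist bush 0.89 [-2.8 50.9] 39 nearest old 27.0
0 1 at tcp z [-5.91  3.65 -0.  ] foot rel [   4.09   -0.13 -161.  ]
0 2 at tcp z [-1.93  1.17  0.  ] foot rel [   3.35    0.34 -161.  ]
1 2 at tcp z [-6.51  2.38 -0.  ] foot rel [   4.21    0.11 -161.  ]
[3.72, 0.0, -12.46]
```

servo_tool(rows=[{"offset": [0.6, 0, -2], "dr": [0, 0, 0], "gripper": 1}, {"offset": [1.5, 0, -5], "dr": [0, 0, 0], "gripper": 1}, {"offset": [2.55, 0, -8.5], "dr": [0, 0, 0], "gripper": 1}, {"offset": [3.6, 0, -12], "dr": [0, 0, 0], "gripper": 1}, {"offset": [3.75, 0, -12.5], "dr": [0, 0, 0], "gripper": 1}, {"offset": [3.75, 0, -12.5], "dr": [0, 0, 0], "gripper": 1}])

```text
time: 33.5
tcp_pos: [553.7, 9.5, 310.1]
eef_rot: [0.019, 0.981, -0.131, 0.144]
force: [-0.2, -0.8, -1.4]
opening: 16.5
gripper_force: 117.9
```

```bash
sed -i "s/for n in \['wrist'\]/for n in ['wrist','scene','side']/; s/c=wcam()/c=wcam() if n=='wrist' else imaging.camera(n)/" beads.py; python3 beads.py; python3 stickfit.py
```

```text
[553.7   9.5 310.1] 33.5 [-0.2 -0.8 -1.4]
stick -3.4120171637306425 -9.3652062982836
wrist bead0 0.85 [51.1 13.5] 29 nearest old 12.0
wrist bead0 0.84 [29.4 15.1] 26 nearest old 21.0
wrist bead0 0.79 [58.4 -7.7] 32 nearest old 12.0
wrist bead0 0.76 [-43.  -30.7] 26 nearest old 23.0
wrist bead0 0.75 [44.9 35.5] 30 nearest old 14.0
wrist bead0 0.6 [-24.5  45.6] 28 nearest old 5.0
wrist bead0 0.52 [22.1 49.2] 25 nearest old 12.0
wrist bush 0.73 [-0.9 54.2] 37 nearest old 30.0
wrist bush 0.66 [ -76.  -270.1] 0 nearest old 232.0
scene bead0 0.61 [30.  12.4] 27 nearest old 19.0
scene bead0 0.56 [-33.4  40.8] 28 nearest old 5.0
scene bead0 0.5 [-41.1  24.4] 28 nearest old 22.0
scene bead0 0.47 [29.5 51.5] 27 nearest old 9.0
scene bush 0.39 [-4.6 48.9] 39 nearest old 25.0
side bead0 0.65 [30.7  7.8] 28 nearest old 16.0
side bead0 0.6 [44.5 37. ] 31 nearest old 13.0
side bead0 0.49 [50.7 18.8] 30 nearest old 17.0
side bead0 0.45 [18.1 46. ] 29 nearest old 15.0
side bead0 0.43 [58.1 -7.7] 27 nearest old 12.0
side bush 0.44 [-4.7 54.3] 36 nearest old 27.0
[553.34   9.69 308.8 ] 33.95
scene 619 ends [308.24  98.01] [304.75 177.99] expected axis [307.4  119.83 304.14 175.54]
side 483 ends [244.71 131.46] [253.51 192.22] expected axis [248.38 135.69 251.61 190.72]
wrist 5358 ends [275.84 220.99] [276.74 353.14] expected axis [278.14 271.22 277.39 233.74]
0 1 at tcp z [-6.09  3.52 -0.  ] foot rel [   4.38   -0.64 -161.  ]
0 2 at tcp z [-3.52  1.91 -0.  ] foot rel [   1.81    0.98 -161.  ]
1 2 at tcp z [-6.49  2.69  0.  ] foot rel [   4.78    0.19 -161.  ]
```

```bash
python3 - <<'E'
from h import *
def RT(p): 
    z=np.sin(p)*f-np.cos(p)*ex; return frame(np.cos(p)*f+np.sin(p)*ex,z)
P,Rt,s=pose(); z=Rt.as_matrix()[:,2]; print('pitch',np.arctan2(z@f,-z[2]))
T=np.array([524.2,-247.8,148.7]); n=(f+ex)/2**.5
for t in (T+80*n+[0,0,90],T+80*n): print(goal(t,RT(1.025)))
print('in final frame n:',RT(1.025).T@n,'s:',RT(1.025).T@ZS)
E
```

```text
pitch 0.2900080714597002
([8.79, 25.61, 4.08], [0.0, 0.735, 0.0])
([6.21, 25.61, 12.71], [0.0, 0.735, 0.0])
in final frame n: [ 9.71432542e-01 -3.75686535e-17  2.37315856e-01] s: [-2.37315856e-01 -1.79424977e-17  9.71432542e-01]
```

servo_tool(rows=[{"offset": [1, 3, 0], "dr": [0, 0, 0], "gripper": 1}, {"offset": [2, 7, 0.5], "dr": [0, 0.08, 0], "gripper": 1}, {"offset": [4, 11.5, 1], "dr": [0, 0.2, 0], "gripper": 1}, {"offset": [5.5, 16, 2], "dr": [0, 0.33, 0], "gripper": 1}, {"offset": [7, 20, 3], "dr": [0, 0.46, 0], "gripper": 1}, {"offset": [8, 23.5, 3.7], "dr": [0, 0.59, 0], "gripper": 1}, {"offset": [8.8, 25.6, 4.1], "dr": [0, 0.735, 0], "gripper": 1}, {"offset": [8.8, 25.6, 4.1], "dr": [0, 0.735, 0], "gripper": 1}, {"offset": [7.9, 25.6, 7], "dr": [0, 0.735, 0], "gripper": 1}, {"offset": [7, 25.6, 10], "dr": [0, 0.735, 0], "gripper": 1}, {"offset": [6.2, 25.6, 12.7], "dr": [0, 0.735, 0], "gripper": 1}, {"offset": [6.2, 25.6, 12.7], "dr": [0, 0.735, 0], "gripper": 1}])

```text
time: 35.45
tcp_pos: [577.7, -261.7, 201.2]
eef_rot: [0.064, 0.865, -0.116, 0.484]
force: [-0.0, 0.1, 0.8]
opening: 16.8
gripper_force: 118.0
```

```bash
cat > chk.py <<'E'
from h import *
np.set_printoptions(precision=1,suppress=True)
P,Rt,s=pose(); print(P,s['time'],s['opening'],s['force'])
z=Rt.as_matrix()[:,2]; print('pitch',np.arctan2(z@f,-z[2]))
pl=[];G=P-18.7*z; C=[]
for n in ['scene','side']:
    c=imaging.camera(n); u=proj(c,G+60*ZS)[0]
    for r in imaging.pinpoint(n,'stick')[:2]: print(n,'foot',round(r['p'],2),np.array(r['point']))
    rs=[np.argwhere(r['region'])[:,::-1] for r in imaging.outline_of(n,'stick')]
    b=min(rs,key=lambda Q:np.min(np.hypot(*(Q-u).T)))
    vx,vy,x0,y0=cv2.fitLine(b.astype(np.float32),cv2.DIST_L2,0,.01,.01).ravel(); a=np.array([x0,y0]);v=np.array([vx,vy])
    o,d1=ray(c,a-15*v);_,d2=ray(c,a+15*v);nn=np.cross(d1,d2);nn/=np.linalg.norm(nn);pl.append((nn,nn@o))
d=np.cross(pl[0][0],pl[1][0]);d/=np.linalg.norm(d);d*=-np.sign(d[2])
p=np.linalg.lstsq(np.array([pl[0][0],pl[1][0],d]),np.array([pl[0][1],pl[1][1],d@G]),rcond=None)[0]
print('axis-G',p-G,'pitch',np.arctan2(d@f,-d[2]),'yaw',np.degrees(np.arctan2(d[1],d[0])),'foot',p+d*180.5)
E
python3 chk.py
```

```text
[ 577.7 -261.7  201.2] 35.45 16.767247828796574 [-0.   0.1  0.8]
pitch 1.019931691148505
scene foot 0.96 [ 684.2 -289.2   83.7]
scene foot 0.57 [ 553.1 -476.8    7.1]
side foot 0.84 [ 690.2 -294.1   87.2]
side foot 0.55 [ 556.3 -472.7    5.4]
axis-G [ 3.6 -0.8  3.6] pitch 0.7708723311298933 yaw -14.419904683819748 foot [ 687.7 -289.7   85.1]
```

servo_tool(rows=[{"offset": [-2, 0, -0.6], "dr": [0, 0, 0], "gripper": 1}, {"offset": [-4, 0, -1.25], "dr": [0, 0, 0], "gripper": 1}, {"offset": [-5.5, 0, -1.7], "dr": [0, 0, 0], "gripper": 1}, {"offset": [-6.4, 0, -1.9], "dr": [0, 0, 0], "gripper": 1}, {"offset": [-6.8, 0, -2.0], "dr": [0, 0, 0], "gripper": 1}, {"offset": [-7.1, 0, -2.1], "dr": [0, 0, 0], "gripper": 1}, {"offset": [-7.1, 0, -2.1], "dr": [0, 0, 0], "gripper": 1}])

```text
time: 36.45
tcp_pos: [525.9, -248.3, 156.0]
eef_rot: [0.065, 0.864, -0.115, 0.486]
force: [0.1, -0.8, -0.5]
opening: 16.4
gripper_force: 118.0
```

```bash
python3 chk.py
```

```text
[ 525.9 -248.3  156. ] 36.45 16.447388452292433 [ 0.1 -0.8 -0.5]
pitch 1.0255288090727626
scene foot 0.83 [ 631.1 -274.7   37.4]
scene foot 0.79 [ 551.3 -476.5    5.9]
side foot 0.94 [ 632.9 -278.1   35.9]
side foot 0.85 [ 555.  -477.6    9.1]
axis-G [1.1 0.5 0.9] pitch 0.7804366427587688 yaw -15.08326591141099 foot [ 634.2 -276.7   38.4]
```

servo_tool(rows=[{"offset": [-0.2, 0, 0.02], "dr": [0, 0, 0], "gripper": 1}, {"offset": [-0.4, 0, 0.04], "dr": [0, 0, 0], "gripper": 1}, {"offset": [-0.55, 0, 0.06], "dr": [0, 0, 0], "gripper": 1}, {"offset": [-0.55, 0, 0.06], "dr": [0, 0, 0], "gripper": 1}])

```text
time: 37.15
tcp_pos: [523.7, -247.6, 150.8]
eef_rot: [0.065, 0.864, -0.115, 0.486]
force: [3.5, -0.2, 0.9]
opening: 16.6
gripper_force: 117.7
```

servo_tool(force=60, rows=[{"offset": [-0.1, 0, 0.08], "dr": [0, 0, 0], "gripper": 1}, {"offset": [-0.1, 0, 0.08], "dr": [0, 0, 0], "gripper": 1}, {"offset": [-0.1, 0, 0.08], "dr": [0, 0, 0], "gripper": 0.4}, {"offset": [-0.1, 0, 0.08], "dr": [0, 0, 0], "gripper": 0}, {"offset": [-0.1, 0, 0.08], "dr": [0, 0, 0], "gripper": -0.2}, {"offset": [-0.1, 0, 0.08], "dr": [0, 0, 0], "gripper": -0.2}, {"offset": [-0.1, 0, 0.08], "dr": [0, 0, 0], "gripper": -0.2}, {"offset": [-0.1, 0, 0.08], "dr": [0, 0, 0], "gripper": -0.2}])

```text
time: 37.95
tcp_pos: [523.7, -247.5, 149.2]
eef_rot: [0.065, 0.864, -0.115, 0.486]
force: [-0.4, 1.3, -0.3]
opening: 51.4
gripper_force: 0.0
```

```bash
python3 chk.py; python3 - <<'E'
from h import *
c=imaging.camera('scene');d=imaging.camera('side')
def crop(c,p,k): 
    u=proj(c,p)[0].astype(int); return cv2.resize(c['img'][u[1]-k:u[1]+k,u[0]-k:u[0]+k],(400,400),interpolation=cv2.INTER_CUBIC)
cv2.imwrite('pics/rest.png',np.hstack([crop(c,[570,-260,90],55),crop(d,[570,-260,90],55)]))
E
```

```text
[ 523.7 -247.5  149.2] 37.95 51.35268792684549 [-0.4  1.3 -0.3]
pitch 1.0248558201504137
scene foot 0.94 [ 630.5 -275.7   29.5]
scene foot 0.74 [ 550.5 -474.8    9.1]
side foot 0.83 [ 555.9 -473.5    5.1]
side foot 0.7 [ 634.8 -280.8   26.7]
axis-G [1.  0.2 1. ] pitch 0.8091654804897029 yaw -16.371072659033448 foot [ 634.6 -280.    35.3]
```

View pics/rest.png

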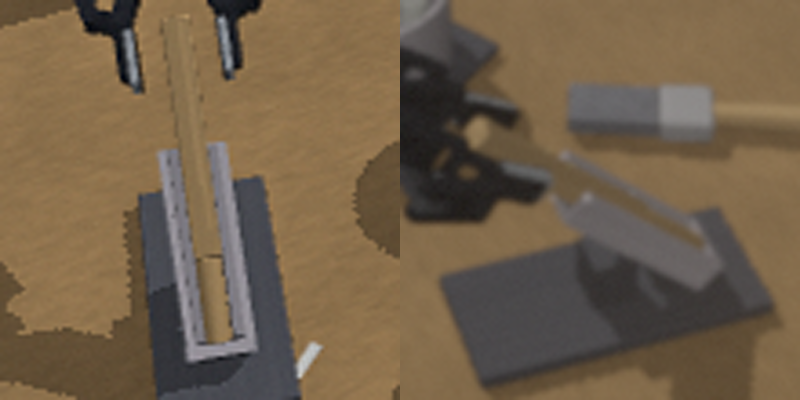

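servo_tool(rows=[{"offset": [0.24, 0, -1], "dr": [0, 0, 0], "gripper": -0.2}, {"offset": [0.7, 0, -3], "dr": [0, 0, 0], "gripper": -0.2}, {"offset": [1.4, 0, -6], "dr": [0, 0, 0], "gripper": -0.2}, {"offset": [2.2, 0, -9], "dr": [0, 0, 0], "gripper": -0.2}, {"offset": [2.9, 0, -12], "dr": [0, 0, 0], "gripper": -0.2}, {"offset": [3.1, 0, -13], "dr": [0, 0, 0], "gripper": -0.2}, {"offset": [3.1, 0, -13], "dr": [0, 0, 0], "gripper": -0.2}])

```text
time: 39.05
tcp_pos: [431.5, -223.1, 244.9]
eef_rot: [0.066, 0.863, -0.115, 0.487]
force: [0.4, -0.2, -0.6]
opening: 51.0
gripper_force: 0.0
```

```bash
python3 - <<'E'
from h import *
np.set_printoptions(precision=1,suppress=True)
O=[(51.4,2),(19.7,-4),(-28.7,42.6),(-47.5,2.3),(-13.1,6.4),(24.3,-41.2),(33,43.7),(-24,-44)]
for n in ['scene','side']:
    c=imaging.camera(n)
    for l in ['stick','brush','hammer','jar','bush','ejector_pad','bead0']:
        for r in imaging.pinpoint(n,l)[:8 if l=='bead0' else 1]: print(n,l,round(r['p'],2),np.array(r['point']))
P,Rt,s=pose(); print(P,s['time'],s['force'])
E
```

```text
scene stick 0.66 [ 631.5 -278.7   29.2]
scene brush 0.72 [ 731.5 -169.6   -0.3]
scene hammer 0.57 [457.  373.    2.4]
scene jar 0.69 [781.6  99.4   3. ]
scene bush 0.52 [535.   67.2  40.8]
scene ejector_pad 0.66 [485.7 226.9 113.8]
scene bead0 0.56 [505.2  27.9  29.3]
scene bead0 0.51 [511.5  48.1  24.5]
scene bead0 0.5 [565.9  74.8  27.3]
scene bead0 0.45 [575.5  38.   27.6]
side stick 0.96 [ 635.1 -281.8   28.4]
side brush 0.67 [ 734.6 -175.     0.7]
side hammer 0.93 [457.  367.8   1.5]
side jar 0.68 [780.2  97.8  -0.3]
side bush 0.57 [532.5  64.1  39. ]
side ejector_pad 0.68 [480.7 221.1 112.9]
side bead0 0.59 [581.   39.4  29.1]
side bead0 0.52 [581.   67.7  26.5]
side bead0 0.47 [597.2  52.3  26.7]
side bead0 0.4 [610.6  30.4  29.5]
side bead0 0.37 [560.7  70.5  32.7]
[ 432.  -222.6  243.2] 39.85 [ 1.  -0.6 -0. ]
```

```bash
python3 -c "
from station import arm; print(arm.close_job())"
```

```text
the job is handed in; nothing more can be done
None
```

I handed the job in at about 40 s: the bush is in the pot, the slide sprang back, the stick is home in its rest, and the brush, hammer and jar are unmoved. All eight beads are in the pot. Seven measured at least 12 mm from every starting spot; the eighth lies near one, which I judge was another bead's. During the stirring the stick jammed once at about 28 N and slipped in the grip, so I straightened it and carried on.

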